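# Close the sample jars with their own lids, load the stirring plate and set its speed

### The job

Give each sample jar on the bench the lid of its own colour, properly seated, and stand every jar upright on a white circle of the stirring plate, one to a circle and well centred (a lid whose jar is not here is not needed). Only once all jars are closed and loaded, turn the speed dial until it points at the orange mark, which itself stays where it is. Leave the bottle, the beaker and the flask alone.

Things in the scene. Friction and masses are not known exactly. Their poses are not given: they have to be found in the camera images.
- jar_red_c (a point): centre (half-way up, on the axis) of the red jar: open round white plastic jar with a red collar round its mouth, red inside floor; outside diameter 58 mm, height 80 mm, wall 4 mm, inner floor 4 mm up; upright on the table at the start; may be absent. z up along its axis
- lid_red_c (a point): centre (half-way up) of the red lid, 41 mm tall; from below: tapered lip 9 mm deep (33 to 42 mm across, goes loosely into a jar's 50 mm mouth), flange 57 mm across, 6 mm thick, that rests on the rim, round grip knob 24 mm across, 26 mm tall. Stands on its lip, knob up; seated, its centre is 51.5 mm above the jar's. Always present, even if its jar is not; z up along its axis
- jar_blue_c (a point): centre (half-way up, on the axis) of the blue jar: open round white plastic jar with a blue collar round its mouth, blue inside floor; outside diameter 58 mm, height 80 mm, wall 4 mm, inner floor 4 mm up; upright on the table at the start; may be absent. z up along its axis
- lid_blue_c (a point): centre (half-way up) of the blue lid, 41 mm tall; from below: tapered lip 9 mm deep (33 to 42 mm across, goes loosely into a jar's 50 mm mouth), flange 57 mm across, 6 mm thick, that rests on the rim, round grip knob 24 mm across, 26 mm tall. Stands on its lip, knob up; seated, its centre is 51.5 mm above the jar's. Always present, even if its jar is not; z up along its axis
- jar_green_c (a point): centre (half-way up, on the axis) of the green jar: open round white plastic jar with a green collar round its mouth, green inside floor; outside diameter 58 mm, height 80 mm, wall 4 mm, inner floor 4 mm up; upright on the table at the start; may be absent. z up along its axis
- lid_green_c (a point): centre (half-way up) of the green lid, 41 mm tall; from below: tapered lip 9 mm deep (33 to 42 mm across, goes loosely into a jar's 50 mm mouth), flange 57 mm across, 6 mm thick, that rests on the rim, round grip knob 24 mm across, 26 mm tall. Stands on its lip, knob up; seated, its centre is 51.5 mm above the jar's. Always present, even if its jar is not; z up along its axis
- jar_yellow_c (a point): centre (half-way up, on the axis) of the yellow jar: open round white plastic jar with a yellow collar round its mouth, yellow inside floor; outside diameter 58 mm, height 80 mm, wall 4 mm, inner floor 4 mm up; upright on the table at the start; may be absent. z up along its axis
- lid_yellow_c (a point): centre (half-way up) of the yellow lid, 41 mm tall; from below: tapered lip 9 mm deep (33 to 42 mm across, goes loosely into a jar's 50 mm mouth), flange 57 mm across, 6 mm thick, that rests on the rim, round grip knob 24 mm across, 26 mm tall. Stands on its lip, knob up; seated, its centre is 51.5 mm above the jar's. Always present, even if its jar is not; z up along its axis
- place1 (a point): centre of one of four white circles (72 mm across, in a square of 115 mm pitch) on the stirring plate, at its top surface, 60 mm above the table; any jar may stand on any circle. The plate is a fixed white box 260 by 340 mm with a dark steel top; x points away from its front (robot) side, y along its long side away from the dial
- place2 (a point): centre of one of four white circles (72 mm across, in a square of 115 mm pitch) on the stirring plate, at its top surface, 60 mm above the table; any jar may stand on any circle. The plate is a fixed white box 260 by 340 mm with a dark steel top; x points away from its front (robot) side, y along its long side away from the dial
- place3 (a point): centre of one of four white circles (72 mm across, in a square of 115 mm pitch) on the stirring plate, at its top surface, 60 mm above the table; any jar may stand on any circle. The plate is a fixed white box 260 by 340 mm with a dark steel top; x points away from its front (robot) side, y along its long side away from the dial
- place4 (a point): centre of one of four white circles (72 mm across, in a square of 115 mm pitch) on the stirring plate, at its top surface, 60 mm above the table; any jar may stand on any circle. The plate is a fixed white box 260 by 340 mm with a dark steel top; x points away from its front (robot) side, y along its long side away from the dial
- dial (a joint): angle of the speed dial, rad, 0 to 4.7, growing clockwise seen from above; light friction, stays where left; vertical axis; at 0 it points to the front (robot) side of the plate. A black disc 62 mm across with an upright bar grip across it, 46 mm long, 14 mm thick, top 102 mm above the table; a white line shows its pointing end
- dial_grip (a point): on the dial's axis, where to hold the bar grip: 12 mm under its top, 18 mm above the disc, 90 mm above the table. The bar lies along this point's x axis, the white pointing end at -x; the axes turn with the dial
- dial_tip (a point): pointing end of the dial, 34 mm from its axis
- marker (a joint): angle of the orange set mark on the scale round the dial, in rad, same zero and direction as the dial: the dial points at the mark when the two angles are equal. Not to be moved
- marker_tip (a point): inner end of the orange mark (a block 13 mm long lying on the scale ring, radially), 34 mm from the dial's axis
- bottle: bystander, to be left alone: amber bottle with a blue cap, 60 mm across, 150 mm tall; origin at the centre of its underside
- beaker: bystander, to be left alone: open clear glass beaker, 80 mm across the rim, 100 mm tall; origin at the centre of its underside
- flask: bystander, to be left alone: green glass conical flask with stopper, 84 mm across, 125 mm tall; origin at the centre of its underside
- jar_red: the same red jar, at the centre of its underside
- jar_blue: the same blue jar, at the centre of its underside
- jar_green: the same green jar, at the centre of its underside
- jar_yellow: the same yellow jar, at the centre of its underside
Things that resemble listed ones, but are neither listed nor needed, are in the scene too. Leave any pink look-alike of the part that bears lid_green_c alone.

How it is judged:
By the outcome, as a careful person would: the job done as asked, in the order asked, and still so for the second after the job is handed in, with the robot touching nothing.
Of jar_red, jar_blue, jar_green, jar_yellow only 3 to 4 are there at a start; the rules pass over those that are not, and their reading is None.
At some moment in a run one of jar_red, lid_red, jar_blue, lid_blue, jar_green, lid_green, jar_yellow, lid_yellow may be knocked a few centimetres aside while the robot is not near it.
It also fails if it takes over 210 s, if anything falls off the work surface, if the arm or the gripper's body presses on something with over 40 N, if the wrist force passes 120 N, or if a joint passes its speed limit or range.

### The arm

A 7-joint arm with a two-finger parallel gripper is mounted at the origin on the work surface. World frame = base frame: x ahead of the robot, y to its left, z up, the work surface at z = 0. Lengths are in m, angles in rad, forces in N, time in s.
With the tool pointing down it reaches from about 0.35 to 0.9 m from the base axis. Payload 8.1 kg.
Tool frame: the origin (TCP) lies midway between the tips of the shut fingers; the grasp point (between the pads) lies 19 mm behind it (arm.pinch_z is the distance from the TCP to the grasp point, in m); z points along the fingers, y is the direction in which the jaws open and shut (so a half turn about z gives the same grasp; the last joint's range is limited). The gripper opens to 92 mm and grips with 3 to 60 N. Pads are 19 mm wide; open, the fingers measure 130 mm over their backs; the gripper's body (75 mm by 190 mm) begins 47 mm behind the grasp point.
Start: joints at [-1.285, 0.434, 0.025, 1.573, -0.012, 1.134, -0.075], TCP at [0.237, 0.578, 0.227] pointing down, gripper open.
Joint ranges: [-2.62, 2.62], [-0.44, 2.09], [-1.27, 1.32], [0.08, 2.57], [-1.32, 4.46], [0.12, 2], [-2.74, 2.74]. Speed limits (rad/s): [2.22, 2.22, 3.01, 3.01, 3.14, 3.14, 3.14].

### API

Orientations are given as a rotation vector (axis times angle).
In Python, from cell import arm, eyes gives the robot as it stands.
- The arm moves only by the tool apply_moves, never from a script. Its argument "targets" is one flat list of numbers, 5 for each row, row after row: the closure, from 0 (fully open) to 1 (shut), then the shift along the tool's x, y, z each as a share of 40 cm, from -1 to 1, then the turn about the tool's z as a share of pi/2 rad, from -1 to 1. A call has 1 to 20 rows; each row shifts and turns the commanded pose from where the row before left it, along the tool's axes as they then stand; what a row does not reach is not made up. A row lasts 1/8 s, in which the tool goes at most 62.5 mm and 10.7 degrees, less where a joint would pass 70% of its speed; a pose out of reach is approached as far as the arm can. A call with a number of a shift or a turn outside -1 to 1 is refused whole. A call with a gripper value outside its range is refused whole. The fingers move at their own pace and stop on an object; "grip_force" is the grip in N (left out, the last holds). Time passes only in rows, so rows that do not move let the fingers close. It gives the time, the measured TCP pose, the force and the opening at its end, in the units of the state.
- arm.observe(): the state, without advancing time (a new reading comes with each control period).
- eyes.get_image(name): name is "scene" or "top" or "wrist"; returns the picture (480x640x3 uint8, red, green, blue); there is no depth.
- eyes.camera_params(name): a dict with "camera_matrix" (3x3 intrinsics, pixels), "xyz" and "attitude" of the camera in the world; the wrist camera has in their place "hand_eye" (4x4, takes a point from camera to tool coordinates, whose origin is the TCP and whose axes are the flange's). Camera axes: x right, y down, z forward; pixel columns grow to the right and rows downward; lengths in m; the calibration is good to about 2 mm. A picture is of the moment at which its call begins: read the wrist's pose just before it. camera_params takes no time and is no camera call.
- arm.sign_off(): hands the job in, once; it reports no verdict.
The state is a dict: "clock": time; "joints": joint angles; "dq": joint speeds; "joint_efforts": joint torques, N m; "position": TCP position; "ee_rot": TCP orientation; "force": force on the tool from outside, world axes, zero at the start; "ft_torque": the same for the moment, N m; "width": opening from 0.0 (shut) to 1.0 (fully open).
Only numpy, scipy, OpenCV 4.12 (cv2) and the standard library are available. Lean on these libraries where they do the work, as an engineer would, in place of code of your own. Each camera call takes 0.05 s, during which the arm holds its last target.

## Working session

There is one attempt and no reset: what is moved stays moved. The work goes in short steps, Python scripts to look and compute and a tool call to move; the robot and the scene stay as the last step left them, time stands still between calls to the robot, and variables do not carry over. Pictures are saved under pics/ and viewed, and the job is handed in when it is done.

Besides the shell and the picture viewer there is one more tool, called by a JSON object that holds its "fn" and its "kwargs", one argument or row to a line. apply_moves: Moves the arm, as the interface text tells. Its arguments: {"type":"object","properties":{"targets":{"type":"array"},"grip_force":{"type":"number"}},"required":["targets"]}

```bash
ls; mkdir -p pics
python3 - <<'E'
from cell import arm, eyes
import cv2
print(arm.observe(), arm.pinch_z)
for n in ("scene","top","wrist"):
    p=eyes.camera_params(n); print(n,p)
    cv2.imwrite(f"pics/{n}0.png",eyes.get_image(n)[:,:,::-1])
E
```

```text
pics
{'clock': 0.0, 'joints': array([-1.28459805,  0.43519199,  0.02495915,  1.57412654, -0.01156948,
        1.13399012, -0.07508909]), 'dq': array([ 7.21139653e-04, -1.75938674e-04,  6.85497598e-05,  1.92094502e-03,
        6.46790104e-04, -1.28036244e-03,  5.23264919e-04]), 'joint_efforts': array([-2.81824987e-04, -6.67852592e+01,  9.84819867e-01, -3.14465654e+01,
       -6.06515980e-02,  4.29528148e-02,  1.47292603e-04]), 'position': array([0.23678032, 0.577845  , 0.22595269]), 'ee_rot': array([-6.06908031e-01, -3.08226755e+00,  2.45862204e-03]), 'force': array([ 0.23501585, -0.20383345,  0.16096305]), 'ft_torque': array([ 0.08668667,  0.01824648, -0.00819719]), 'width': 1.0011706356524586} 0.0188
scene {'camera_matrix': array([[522.26137242,   0.        , 319.37012722],
       [  0.        , 522.26137242, 239.46422976],
       [  0.        ,   0.        ,   1.        ]]), 'xyz': array([1.23888379, 0.43974701, 0.97978315]), 'attitude': array([-1.36038832, -2.25180983,  0.84892037])}
top {'camera_matrix': array([[482.76261072,   0.        , 321.02688994],
       [  0.        , 482.76261072, 238.26952069],
       [  0.        ,   0.        ,   1.        ]]), 'xyz': array([0.34837372, 0.05220839, 1.04800503]), 'attitude': array([-2.09417995,  2.14367897, -0.17149676])}
wrist {'camera_matrix': array([[347.87232911,   0.        , 321.5976039 ],
       [  0.        , 347.87232911, 239.39297207],
       [  0.        ,   0.        ,   1.        ]]), 'hand_eye': array([[-1.12934369e-03, -9.58244463e-01, -2.85948027e-01,
         7.78612405e-02],
       [ 9.99998341e-01, -6.73467240e-04, -1.69259977e-03,
        -8.49760680e-04],
       [ 1.42934773e-03, -2.85949464e-01,  9.58243633e-01,
        -1.58134850e-01],
       [ 0.00000000e+00,  0.00000000e+00,  0.00000000e+00,
         1.00000000e+00]])}
```

View pics/top0.png

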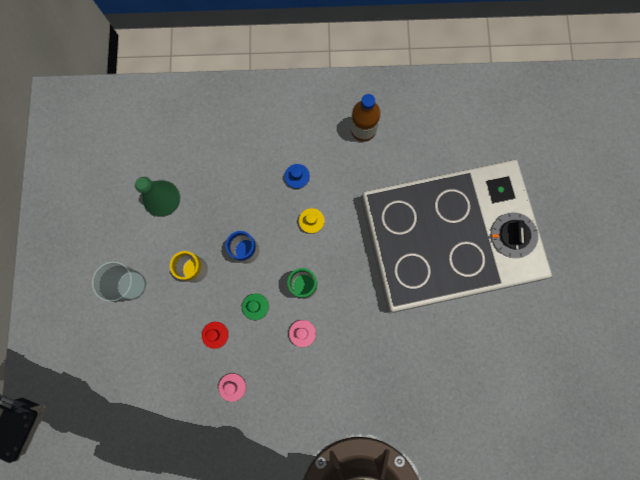

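View pics/scene0.png

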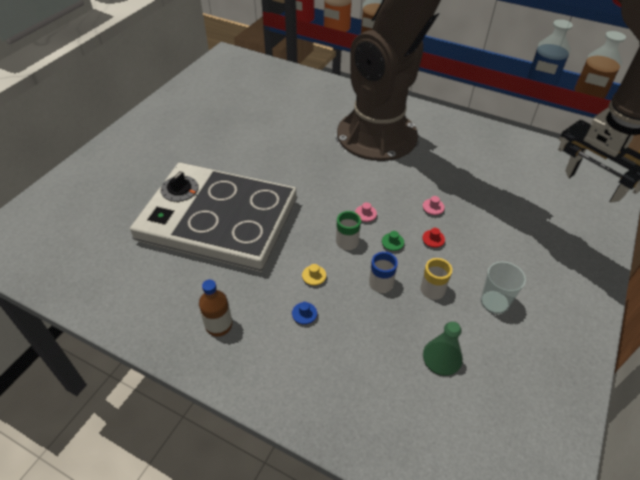

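View pics/wrist0.png

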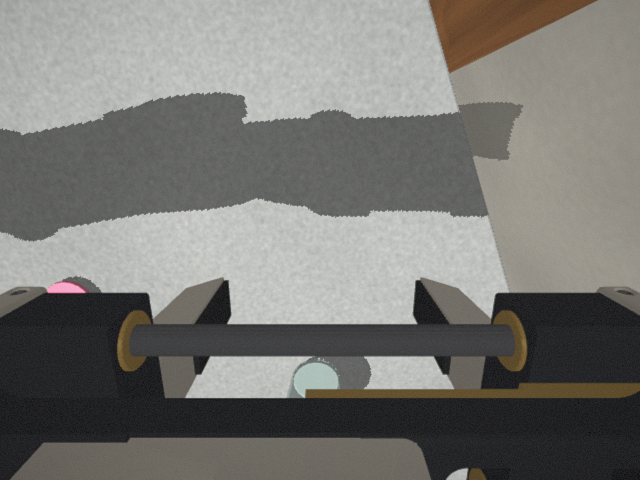

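```bash
cat > h.py <<'E'
import numpy as np, cv2
from cell import arm, eyes
from scipy.spatial.transform import Rotation as R
from scipy.optimize import least_squares
def cam(name, st=None):
    p=eyes.camera_params(name); K=np.array(p["camera_matrix"])
    if "xyz" in p: return K, R.from_rotvec(p["attitude"]).as_matrix(), np.array(p["xyz"])
    H=np.array(p["hand_eye"]); Rt=R.from_rotvec(st["ee_rot"]).as_matrix()
    return K, Rt@H[:3,:3], np.array(st["position"])+Rt@H[:3,3]
def ray(c,uv,z):
    K,Rc,t=c; uv=np.atleast_2d(uv).astype(float)
    d=np.c_[uv,np.ones(len(uv))]@np.linalg.inv(K).T@Rc.T
    return t+d*((z-t[2])/d[:,2])[:,None]
def pix(c,P):
    K,Rc,t=c; q=(np.atleast_2d(P)-t)@Rc@K.T
    return q[:,:2]/q[:,2:]
def grab(name,fn=None):
    st=arm.observe(); c=cam(name,st); im=eyes.get_image(name)[:,:,::-1].copy()
    if fn: cv2.imwrite("pics/"+fn,im)
    return c,im
HUE=dict(red=((0,6),(175,180)),yellow=((18,32),),green=((60,85),),blue=((105,125),),pink=((160,174),),orange=((7,16),))
def mask(im,col,smin=110,vmin=40):
    h=cv2.cvtColor(im,cv2.COLOR_BGR2HSV); m=0
    for a,b in HUE[col]: m=m|cv2.inRange(h,(a,smin,vmin),(b,255,255))
    return m
def blobs(m,amin=150):
    n,l,s,ce=cv2.connectedComponentsWithStats(m)
    return [(s[i,4],ce[i],(l==i).astype(np.uint8)) for i in range(1,n) if s[i,4]>amin]
def circ(c,m,z):
    cs,_=cv2.findContours(m,cv2.RETR_EXTERNAL,cv2.CHAIN_APPROX_NONE)
    k=cv2.convexHull(max(cs,key=cv2.contourArea))[:,0]
    P=ray(c,k,z)[:,:2].astype(np.float32)
    (x,y),r=cv2.minEnclosingCircle(P*1000); return x/1000,y/1000,r/1000
def tomove(xy,z=None,st=None):
    "tool-frame shift shares to reach xy,z"
    st=st or arm.observe(); Rt=R.from_rotvec(st["ee_rot"]).as_matrix()
    d=np.array([*xy, st["position"][2] if z is None else z])-st["position"]
    return Rt.T@d/0.4
E
python3 - <<'E'
from h import *
for n in("top","scene"):
    c,im=grab(n)
    for col in HUE:
        for a,ce,m in blobs(mask(im,col),100):
            print(n,col,a,ce.round(), "z15",np.round(circ(c,m,.015),4),"z80",np.round(circ(c,m,.08),4))
c,im=grab("top")
crop=cv2.resize(im[150:320,355:560],None,fx=3.8,fy=3.5); cv2.imwrite("pics/plate.png",crop)
E
```

```text
top red 569 [215. 335.] z15 [0.3352 0.298  0.0281] z80 [0.336  0.2825 0.0264]
top yellow 524 [311. 220.] z15 [0.5766 0.0902 0.0287] z80 [0.5622 0.0878 0.0269]
top yellow 577 [186. 266.] z15 [0.4839 0.3653 0.035 ] z80 [0.4754 0.3456 0.0328]
top green 1164 [158. 196.] z15 [0.6459 0.4348 0.0552] z80 [0.6272 0.4107 0.0517]
top green 561 [302. 283.] z15 [0.4413 0.1131 0.0315] z80 [0.4354 0.1092 0.0295]
top green 548 [255. 306.] z15 [0.3927 0.213  0.0282] z80 [0.3899 0.2029 0.0264]
top blue 3180 [246.   4.] z15 [1.1157 0.0858 0.5191] z80 [1.0674 0.0837 0.4865]
top blue 168 [368. 101.] z15 [ 0.8519 -0.0453  0.0187] z80 [ 0.8202 -0.0391  0.0175]
top blue 486 [297. 176.] z15 [0.6795 0.1205 0.0285] z80 [0.6586 0.1162 0.0267]
top blue 525 [241. 246.] z15 [0.5252 0.246  0.0336] z80 [0.5141 0.2338 0.0315]
top pink 540 [302. 333.] z15 [0.3349 0.1142 0.0273] z80 [0.3358 0.1103 0.0256]
top pink 581 [232. 387.] z15 [0.2293 0.261  0.0279] z80 [0.2368 0.2478 0.0262]
top orange 531 [365. 116.] z15 [ 0.82   -0.039   0.0351] z80 [ 0.7904 -0.0332  0.0329]
scene red 1150 [319.  27.] z15 [-0.5387 -0.4695  0.
[... 1649 characters left out ...]
orange 153 [370.  11.] z15 [-0.7225 -0.3286  0.0618] z80 [-0.5904 -0.2769  0.0576]
scene orange 531 [252.  37.] z15 [-0.3511 -0.6239  0.1251] z80 [-0.244  -0.5523  0.1167]
scene orange 133 [280.  49.] z15 [-0.2933 -0.494   0.0616] z80 [-0.1901 -0.4311  0.0575]
scene orange 210 [304.  50.] z15 [-0.3041 -0.4374  0.0718] z80 [-0.2001 -0.3783  0.067 ]
scene orange 936 [597.  76.] z15 [-0.6451  0.5379  0.1391] z80 [-0.5182  0.5313  0.1298]
scene orange 115 [636. 143.] z15 [-0.314   0.7113  0.0453] z80 [-0.2094  0.693   0.0422]
scene orange 1504 [631. 313.] z15 [0.2902 0.7488 0.2148] z80 [0.3541 0.728  0.2003]
scene orange 570 [213. 305.] z15 [ 0.7565 -0.0691  0.0363] z80 [ 0.789  -0.0348  0.0339]
```

View pics/plate.png

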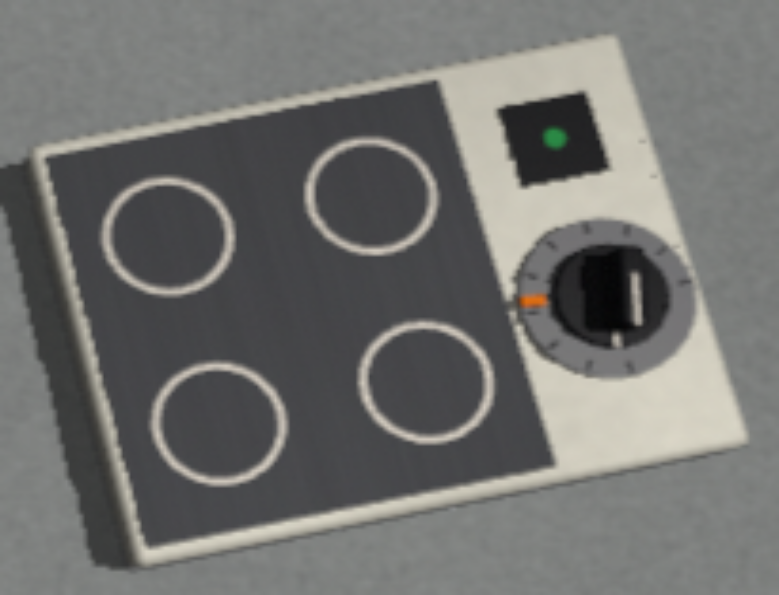

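Run:
```python
from h import *
for n in("top","scene"):
    c,im=grab(n)
    g=cv2.cvtColor(im,cv2.COLOR_BGR2GRAY)
    m=cv2.inRange(g,110,255)
    cs,h=cv2.findContours(m,cv2.RETR_CCOMP,cv2.CHAIN_APPROX_NONE)
    for k in cs:
        if len(k)<60 or len(k)>400: continue
        P=ray(c,k[:,0],.06)[:,:2]
        (x,y),r=cv2.minEnclosingCircle((P*1000).astype(np.float32))
        f=cv2.contourArea((P*1000).astype(np.float32))/(np.pi*r*r)
        if .03<r/1000<.04 and f>.8: 
            # LSQ centre
            A=np.c_[2*P,np.ones(len(P))]; s=np.linalg.lstsq(A,(P**2).sum(1),rcond=None)[0]
            print(n,s[:2].round(4),round(np.sqrt(s[2]+s[:2]@s[:2]),4),round(f,2))
    for a,ce,mm in blobs(mask(im,"orange",100,60),8):
        p=ray(c,ce,.065)[0]
        if abs(p[0]-.52)<.08 and abs(p[1]+.35)<.08: print(n,"orange",a,ce,p.round(4))
```

```text
top [ 0.4564 -0.117 ] 0.0359 0.95
top [ 0.4564 -0.1169] 0.032 0.94
top [ 0.4781 -0.2297] 0.0359 0.95
top [ 0.4782 -0.2296] 0.032 0.94
top [ 0.5691 -0.0953] 0.0358 0.95
top [ 0.5694 -0.0951] 0.0321 0.94
top [ 0.591  -0.2079] 0.0358 0.95
top [ 0.5911 -0.208 ] 0.032 0.94
top [0.3359 0.2873] 0.0287 0.9
top [0.3906 0.2069] 0.029 0.84
top [ 0.5281 -0.3322] 0.0345 0.87
top [0.6636 0.119 ] 0.0302 0.9
top orange 28 [494.71428571 235.5       ] [ 0.5239 -0.2891  0.065 ]
scene [ 0.5686 -0.096 ] 0.0363 0.93
scene [ 0.5688 -0.0957] 0.0313 0.92
scene [ 0.5902 -0.2087] 0.0364 0.93
scene [ 0.5902 -0.2092] 0.0311 0.89
scene [ 0.4556 -0.1178] 0.0361 0.92
scene [ 0.4561 -0.1173] 0.0313 0.9
scene [ 0.4773 -0.2306] 0.0364 0.91
scene orange 22 [191.90909091 191.04545455] [ 0.5211 -0.2918  0.065 ]
```

Run:
```python
from h import *
print(tomove((.44,.111),.24).round(4))
```

```text
[-0.9127 -0.8885 -0.0332]
```

{"fn": "apply_moves", "kwargs": {
  "targets": [0, -0.1014, -0.0987, -0.0037, 0, 0, -0.1014, -0.0987, -0.0037, 0, 0, -0.1014, -0.0987, -0.0037, 0, 0, -0.1014, -0.0987, -0.0037, 0, 0, -0.1014, -0.0987, -0.0037, 0, 0, -0.1014, -0.0987, -0.0037, 0, 0, -0.1014, -0.0987, -0.0037, 0, 0, -0.1014, -0.0987, -0.0037, 0, 0, -0.1014, -0.0987, -0.0037, 0, 0, 0, 0, 0, 0, 0, 0, 0, 0, 0]
}}

```text
clock: 1.78
position: [0.4399, 0.1116, 0.2401]
ee_rot: [-0.608, -3.082, -0.001]
force: [0.1, 0.0, -1.0]
width: 0.999
```

Run:
```python
from h import *
c,im=grab("wrist","w1.png")
for col in("green","pink","blue"):
  for a,ce,m in blobs(mask(im,col),100): print(col,a,ce.round(),"z15",np.round(circ(c,m,.015),4),"z80",np.round(circ(c,m,.08),4))
print(arm.observe()["position"],arm.observe()["clock"])
```

```text
green 2302 [392. 130.] z15 [0.3912 0.2101 0.028 ] z80 [0.3872 0.1982 0.0232]
green 2263 [316. 214.] z15 [0.4468 0.1005 0.0367] z80 [0.4333 0.1072 0.0304]
blue 2253 [465. 242.] z15 [0.5391 0.2482 0.0412] z80 [0.51   0.2299 0.0342]
blue 1229 [397. 372.] z15 [0.6769 0.1193 0.0302] z80 [0.6244 0.1228 0.0251]
[0.43964948 0.11219989 0.24003442] 1.825
```

View pics/w1.png

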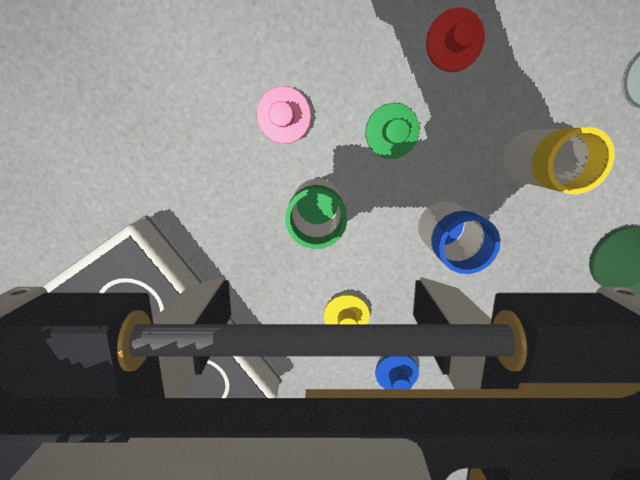

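Run:
```python
from h import *
print(tomove((.4347,.1075),.042).round(4))
```

```text
[ 0.0068 -0.0157  0.4951]
```

{"fn": "apply_moves", "kwargs": {
  "targets": [0, 0.0068, -0.0157, 0, 0, 0, 0, 0, 0.12, 0, 0, 0, 0, 0.12, 0, 0, 0, 0, 0.12, 0, 0, 0, 0, 0.1, 0, 0, 0, 0, 0.035, 0, 0, 0, 0, 0, 0, 1, 0, 0, 0, 0, 1, 0, 0, 0, 0, 1, 0, 0, 0, 0, 1, 0, 0, 0, 0, 1, 0, 0, 0, 0],
  "grip_force": 25
}}

```text
clock: 3.32
position: [0.4355, 0.1066, 0.0425]
ee_rot: [0.607, 3.082, 0.001]
force: [-0.8, 1.5, 6.9]
width: 0.637
```

{"fn": "apply_moves", "kwargs": {
  "targets": [1, 0, 0, -0.05, 0, 1, 0, 0, -0.1, 0, 1, 0, 0, -0.1, 0, 1, 0, 0, -0.1, 0, 1, 0, 0, 0, 0, 1, 0, 0, 0, 0]
}}

```text
clock: 4.08
position: [0.4345, 0.1063, 0.1814]
ee_rot: [-0.607, -3.082, 0.0]
force: [-0.1, -0.4, -1.0]
width: 0.635
```

Run:
```python
from h import *
s=arm.observe();print(s["position"],s["width"],s["force"],tomove((.5908,-.208)).round(4))
```

```text
[0.43453007 0.10629225 0.18139938] 0.6346552118586275 [-0.11415433 -0.35106415 -0.95397999] [-6.593e-01 -5.791e-01 -2.000e-04]
```

{"fn": "apply_moves", "kwargs": {
  "targets": [1, -0.0942, -0.0827, 0, 0, 1, -0.0942, -0.0827, 0, 0, 1, -0.0942, -0.0827, 0, 0, 1, -0.0942, -0.0827, 0, 0, 1, -0.0942, -0.0827, 0, 0, 1, -0.0942, -0.0827, 0, 0, 1, -0.0942, -0.0827, 0, 0, 1, 0, 0, 0, 0, 1, 0, 0, 0, 0]
}}

```text
clock: 5.2
position: [0.5903, -0.2074, 0.18]
ee_rot: [-0.607, -3.079, -0.001]
force: [0.4, 1.0, -1.9]
width: 0.633
```

Run:
```python
from h import *
s=arm.observe();print(s["position"],s["width"],tomove((.5908,-.208),.104).round(4))
c,im=grab("wrist","w2.png")
```

```text
[ 0.59030297 -0.20742223  0.17999606] 0.632880777329833 [-0.0024 -0.0008  0.19  ]
```

View pics/w2.png

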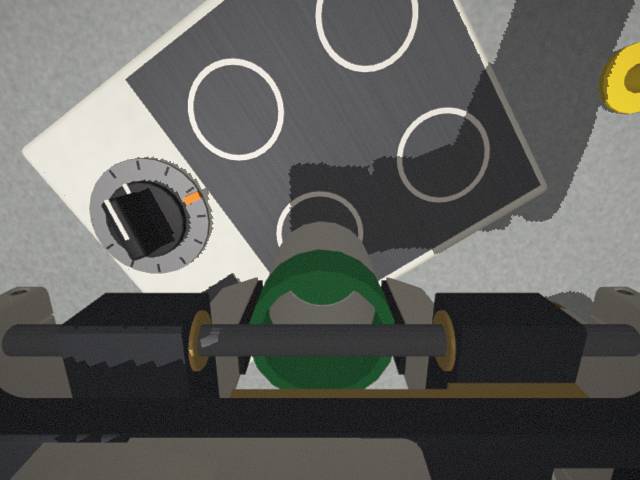

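Run:
```python
from h import *
s=arm.observe();c=cam("wrist",s);Rt=R.from_rotvec(s["ee_rot"]).as_matrix()
for x in(-.029,-.025,.025,.029): print(x,pix(c,s["position"]+Rt@np.array([x,0,-.0375])).round(1))
```

```text
-0.029 [[324.3 401. ]]
-0.025 [[324.3 393.1]]
0.025 [[324.5 282.4]]
0.029 [[324.5 272.5]]
```

{"fn": "apply_moves", "kwargs": {
  "targets": [1, -0.0024, -0.0008, 0.08, 0, 1, 0, 0, 0.07, 0, 1, 0, 0, 0.03, 0, 1, 0, 0, 0.012, 0, 1, 0, 0, 0, 0, 1, 0, 0, 0, 0]
}}

```text
clock: 6.0
position: [0.5928, -0.2087, 0.1062]
ee_rot: [0.607, 3.081, 0.0]
force: [0.8, -0.6, -0.6]
width: 0.637
```

{"fn": "apply_moves", "kwargs": {
  "targets": [1, 0.005, 0, 0.005, 0, 1, 0, 0, 0.004, 0, 1, 0, 0, 0, 0]
}}

```text
clock: 6.38
position: [0.5903, -0.2077, 0.1026]
ee_rot: [0.607, 3.082, 0.001]
force: [-2.6, 1.0, 8.2]
width: 0.636
```

Contact. Release and rise.

{"fn": "apply_moves", "kwargs": {
  "targets": [0, 0, 0, 0, 0, 0, 0, 0, 0, 0, 0, 0, 0, 0, 0, 0, 0, 0, -0.05, 0, 0, 0, 0, -0.12, 0, 0, 0, 0, -0.12, 0, 0, 0, 0, -0.06, 0, 0, 0, 0, 0, 0]
}}

```text
clock: 7.38
position: [0.5913, -0.2083, 0.2438]
ee_rot: [0.606, 3.078, -0.0]
force: [0.2, -0.6, -0.5]
width: 0.997
```

Run:
```python
from h import *
c,im=grab("wrist","w3.png")
for a,ce,m in blobs(mask(im,"green"),100): print(a,ce.round(),np.round(circ(c,m,.14),4))
c,im=grab("top")
for col in("green","yellow","blue"):
  for a,ce,m in blobs(mask(im,col),100): print(col,a,ce.round(),"z15",np.round(circ(c,m,.015),4),"z80",np.round(circ(c,m,.08),4),"z140",np.round(circ(c,m,.14),4))
print(tomove((.5116,.2325),.24).round(4))
```

```text
3206 [322. 231.] [ 0.5875 -0.2078  0.031 ]
102 [242. 279.] [ 0.5979 -0.2827  0.0048]
green 1153 [158. 196.] z15 [0.6459 0.4348 0.0552] z80 [0.6272 0.4107 0.0517] z140 [0.6099 0.3885 0.0485]
green 526 [459. 198.] z15 [ 0.6214 -0.2385  0.0369] z80 [ 0.6042 -0.2202  0.0345] z140 [ 0.5883 -0.2033  0.0324]
green 550 [255. 306.] z15 [0.3927 0.213  0.0282] z80 [0.3899 0.2029 0.0264] z140 [0.3873 0.1936 0.0248]
yellow 529 [311. 220.] z15 [0.5772 0.0898 0.0291] z80 [0.5628 0.0875 0.0273] z140 [0.5495 0.0853 0.0256]
yellow 577 [186. 266.] z15 [0.4839 0.3653 0.035 ] z80 [0.4754 0.3456 0.0328] z140 [0.4675 0.3274 0.0308]
blue 3169 [246.   4.] z15 [1.1157 0.087  0.518 ] z80 [1.0674 0.0848 0.4854] z140 [1.0229 0.0828 0.4553]
blue 167 [368. 101.] z15 [ 0.8519 -0.0453  0.0187] z80 [ 0.8202 -0.0391  0.0175] z140 [ 0.7909 -0.0335  0.0164]
blue 485 [297. 176.] z15 [0.6797 0.1207 0.0284] z80 [0.6588 0.1164 0.0266] z140 [0.6396 0.1124 0.025 ]
blue 524 [241. 246.] z15 [0.5252 0.246  0.0336] z80 [0.5141 0.2338 0.0315] z140 [0.5038 0.2225 0.0296]
[0.5985 0.9438 0.003 ]
```

View pics/w3.png

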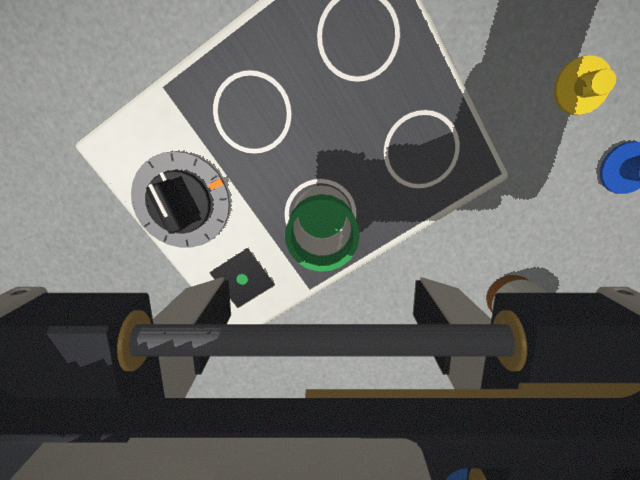

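{"fn": "apply_moves", "kwargs": {
  "targets": [0, 0.0658, 0.1056, 0, 0, 0, 0.0658, 0.1056, 0, 0, 0, 0.0658, 0.1056, 0, 0, 0, 0.0658, 0.1056, 0, 0, 0, 0.0658, 0.1056, 0, 0, 0, 0.0658, 0.1056, 0, 0, 0, 0.0658, 0.1056, 0, 0, 0, 0.0658, 0.1056, 0, 0, 0, 0.0658, 0.1056, 0, 0, 0, 0, 0, 0, 0, 0, 0, 0, 0, 0]
}}

```text
clock: 8.85
position: [0.5148, 0.233, 0.2405]
ee_rot: [-0.607, -3.081, 0.003]
force: [0.1, -0.7, -0.1]
width: 0.999
```

```bash
cat >> h.py <<'E'
def jarfix(c,m,z):
    x,y,r=circ(c,m,z); d=np.array([x,y])-c[2][:2]; d/=np.linalg.norm(d)
    return np.array([x,y])+d*(r-.029), r
E
python3 - <<'E'
from h import *
c,im=grab("wrist","w4.png")
for col in("blue","yellow"):
  for a,ce,m in blobs(mask(im,col),100): print(col,a,ce.round(),"z15",np.round(circ(c,m,.015),4),"z80",jarfix(c,m,.08))
p=arm.observe();print(p["position"]);b=[(a,jarfix(c,m,.08)[0]) for a,ce,m in blobs(mask(im,"blue"),100)]
for a,q in b: print(a,q,tomove(q,.042).round(4))
E
```

```text
blue 2331 [323. 217.] z15 [0.5272 0.2269 0.0369] z80 (array([0.51441344, 0.23221185]), 0.03068885803222656)
blue 761 [289. 365.] z15 [0.6818 0.1165 0.0283] z80 (array([0.6365712 , 0.14404442]), 0.023509592056274415)
blue 185 [458. 475.] z15 [0.9456 0.2632 0.0174] z80 (array([0.84583505, 0.26297722]), 0.014411056518554687)
yellow 2977 [422. 133.] z15 [0.4811 0.3605 0.0376] z80 (array([0.47544034, 0.34592301]), 0.031267501831054687)
yellow 945 [239. 297.] z15 [0.5752 0.0892 0.0289] z80 (array([0.54974095, 0.12246774]), 0.023998353958129885)
yellow 946 [130. 341.] z15 [ 0.5826 -0.0531  0.0465] z80 (array([ 0.56277797, -0.00854431]), 0.03862599182128906)
yellow 958 [513. 341.] z15 [0.7611 0.3858 0.0462] z80 (array([0.71590417, 0.36819032]), 0.03834872436523438)
yellow 3434 [496. 392.] z15 [0.8197 0.3201 0.2192] z80 (array([0.90715141, 0.33358488]), 0.18210386657714844)
yellow 149 [476. 474.] z15 [0.9588 0.2907 0.0145] z80 (array([0.85444153, 0.28493757]), 0.012050354957580566)
[0.51517484 0.23231841 0.2407849 ]
2331 [0.51441344 0.23221185] [ 1.40e-03 -1.00e-04  4.97e-01]
761 [0.6365712  0.14404442] [-0.3649 -0.0877  0.4969]
185 [0.84583505 0.26297722] [-0.7356  0.3863  0.4959]
```

View pics/w4.png

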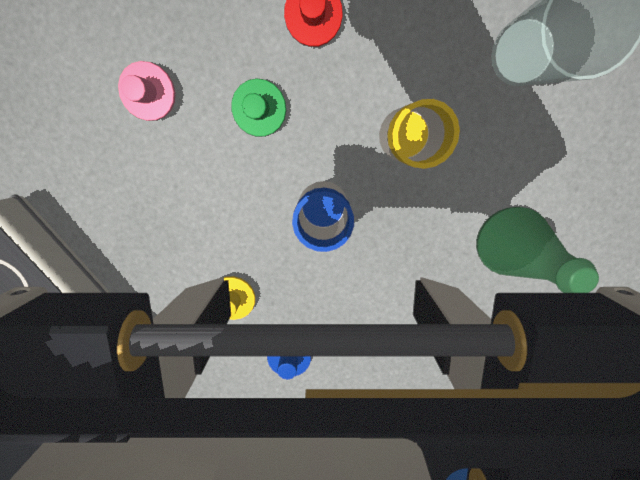

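{"fn": "apply_moves", "kwargs": {
  "targets": [0, 0.0014, 0, 0.12, 0, 0, 0, 0, 0.12, 0, 0, 0, 0, 0.12, 0, 0, 0, 0, 0.1, 0, 0, 0, 0, 0.036, 0, 0, 0, 0, 0, 0, 1, 0, 0, 0, 0, 1, 0, 0, 0, 0, 1, 0, 0, 0, 0, 1, 0, 0, 0, 0, 1, 0, 0, 0, 0, 1, 0, 0, -0.05, 0, 1, 0, 0, -0.1, 0, 1, 0, 0, -0.1, 0, 1, 0, 0, -0.1, 0, 1, 0, 0, 0, 0, 1, 0, 0, 0, 0]
}}

```text
clock: 11.02
position: [0.5141, 0.2339, 0.1824]
ee_rot: [-0.606, -3.082, 0.001]
force: [-0.5, -0.1, -2.6]
width: 0.63
```

Run:
```python
from h import *
print(tomove((.4562,-.1172)).round(4),tomove((.5691,-.0955)).round(4))
```

```text
[-1.987e-01 -8.671e-01  5.000e-04] [-4.393e-01 -7.099e-01  2.000e-04]
```

{"fn": "apply_moves", "kwargs": {
  "targets": [1, -0.0284, -0.1239, 0, 0, 1, -0.0284, -0.1239, 0, 0, 1, -0.0284, -0.1239, 0, 0, 1, -0.0284, -0.1239, 0, 0, 1, -0.0284, -0.1239, 0, 0, 1, -0.0284, -0.1239, 0, 0, 1, -0.0284, -0.1239, 0, 0, 1, 0, 0, 0, 0, 1, 0, 0, 0.08, 0, 1, 0, 0, 0.07, 0, 1, 0, 0, 0.03, 0, 1, 0, 0, 0, 0, 1, 0, 0, 0, 0]
}}

```text
clock: 12.65
position: [0.4573, -0.1171, 0.1118]
ee_rot: [0.607, 3.082, 0.0]
force: [0.4, 0.3, -1.3]
width: 0.63
```

Run:
```python
from h import *
print(tomove((.4562,-.1172),.1025).round(4))
```

```text
[ 0.0024 -0.0013  0.0233]
```

{"fn": "apply_moves", "kwargs": {
  "targets": [1, 0.0024, -0.0013, 0.012, 0, 1, 0, 0, 0.008, 0, 1, 0, 0, 0.004, 0, 1, 0, 0, 0, 0]
}}

```text
clock: 13.15
position: [0.4561, -0.1174, 0.1033]
ee_rot: [0.608, 3.081, 0.002]
force: [-8.0, 1.3, 26.0]
width: 0.628
```

{"fn": "apply_moves", "kwargs": {
  "targets": [0, 0, 0, -0.001, 0, 0, 0, 0, 0, 0, 0, 0, 0, 0, 0, 0, 0, 0, -0.05, 0, 0, 0, 0, -0.12, 0, 0, 0, 0, -0.12, 0, 0, 0, 0, -0.06, 0, 0, 0, 0, 0, 0]
}}

```text
clock: 14.15
position: [0.4568, -0.1174, 0.2435]
ee_rot: [0.606, 3.079, 0.001]
force: [0.2, 0.1, -0.6]
width: 1.0
```

Run:
```python
from h import *
c,im=grab("wrist","w5.png")
for a,ce,m in blobs(mask(im,"blue"),100): print(a,ce.round(),jarfix(c,m,.14))
c,im=grab("top","t5.png")
for a,ce,m in blobs(mask(im,"yellow"),100): print(a,ce.round(),jarfix(c,m,.08))
print(tomove((.4754,.3459),.24).round(4))
```

```text
3316 [321. 233.] (array([ 0.45579199, -0.11875142]), 0.031237966537475587)
522 [569. 287.] (array([0.56734534, 0.04573544]), 0.018505136489868165)
523 [311. 220.] (array([0.56018105, 0.08744451]), 0.02691647529602051)
577 [186. 266.] (array([0.47692466, 0.34913308]), 0.032812168121337894)
[0.3921 1.0901 0.0037]
```

View pics/w5.png

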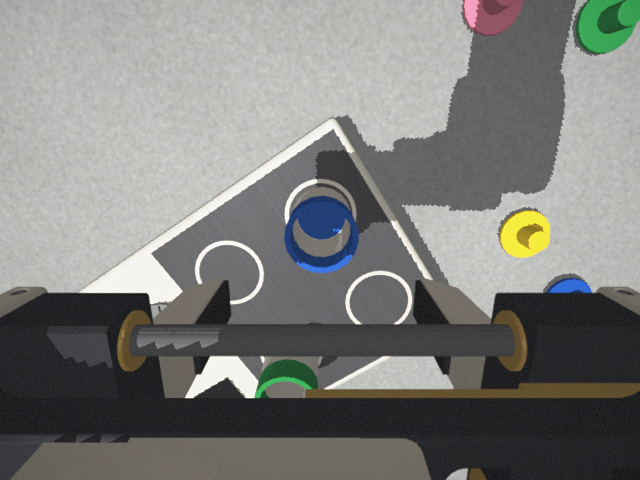

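{"fn": "apply_moves", "kwargs": {
  "targets": [0, 0.0392, 0.1092, 0, 0, 0, 0.0392, 0.1092, 0, 0, 0, 0.0392, 0.1092, 0, 0, 0, 0.0392, 0.1092, 0, 0, 0, 0.0392, 0.1092, 0, 0, 0, 0.0392, 0.1092, 0, 0, 0, 0.0392, 0.1092, 0, 0, 0, 0.0392, 0.1092, 0, 0, 0, 0.0392, 0.1092, 0, 0, 0, 0.0392, 0.1092, 0, 0, 0, 0, 0, 0, 0, 0, 0, 0, 0, 0]
}}

```text
clock: 15.75
position: [0.4759, 0.3452, 0.2404]
ee_rot: [-0.607, -3.081, 0.004]
force: [-0.1, -0.8, -0.4]
width: 1.001
```

Run:
```python
from h import *
c,im=grab("wrist","w6.png")
for a,ce,m in blobs(mask(im,"yellow"),100):
  q=jarfix(c,m,.08); print(a,ce.round(),q,tomove(q[0],.042).round(4))
```

```text
2439 [324. 217.] (array([0.47569813, 0.34519842]), 0.03102725410461426) [0.0014 0.0017 0.4974]
954 [130. 340.] (array([0.52277984, 0.10246878]), 0.03843739700317383) [-0.3383 -0.5147  0.4984]
938 [514. 341.] (array([0.6768233, 0.4799148]), 0.03832024383544922) [-0.3355  0.5045  0.4961]
3413 [495. 392.] (array([0.86792551, 0.44526657]), 0.18195851135253907) [-0.8103  0.6061  0.4957]
147 [476. 475.] (array([0.81503628, 0.39723085]), 0.012120640754699707) [-0.7337  0.4448  0.496 ]
```

View pics/w6.png

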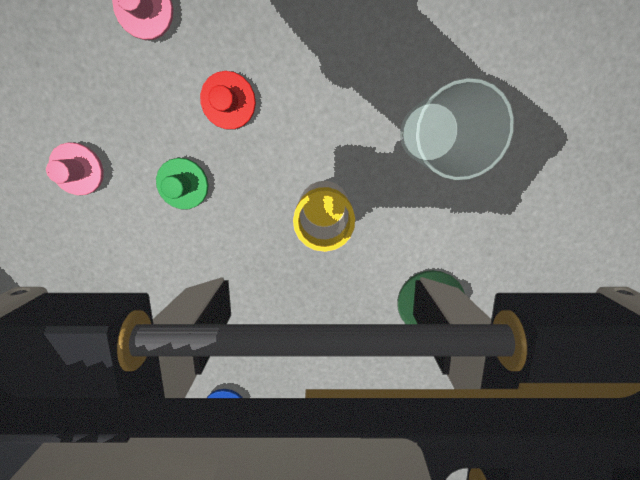

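Run:
```python
from h import *
s=arm.observe();c=cam("wrist",s)
for uv,z in(((430,131),0),((459,128),.1)):
  q=ray(c,(uv,),z)[0]; print(q, tomove(q[:2])*400)
```

```text
[0.44416179 0.48406469 0.        ] [ 82.64249265 116.67078128  -0.2220028 ]
[0.44091233 0.4790557  0.1       ] [ 83.74185096 110.80221534  -0.20846791]
```

{"fn": "apply_moves", "kwargs": {
  "targets": [0, 0.0014, 0.0017, 0.12, 0, 0, 0, 0, 0.12, 0, 0, 0, 0, 0.12, 0, 0, 0, 0, 0.1, 0, 0, 0, 0, 0.026, 0, 0, 0, 0, 0, 0, 1, 0, 0, 0, 0, 1, 0, 0, 0, 0, 1, 0, 0, 0, 0, 1, 0, 0, 0, 0, 1, 0, 0, 0, 0, 1, 0, 0, -0.05, 0, 1, 0, 0, -0.1, 0, 1, 0, 0, -0.1, 0, 1, 0, 0, -0.1, 0, 1, 0, 0, 0, 0, 1, 0, 0, 0, 0]
}}

```text
clock: 17.92
position: [0.4754, 0.3469, 0.1868]
ee_rot: [-0.607, -3.082, 0.001]
force: [-0.3, -0.0, -2.1]
width: 0.635
```

Run:
```python
from h import *
print(tomove((.5691,-.0955)).round(4))
```

```text
[-6.360e-01 -9.346e-01  6.000e-04]
```

{"fn": "apply_moves", "kwargs": {
  "targets": [1, -0.0707, -0.1038, 0, 0, 1, -0.0707, -0.1038, 0, 0, 1, -0.0707, -0.1038, 0, 0, 1, -0.0707, -0.1038, 0, 0, 1, -0.0707, -0.1038, 0, 0, 1, -0.0707, -0.1038, 0, 0, 1, -0.0707, -0.1038, 0, 0, 1, -0.0707, -0.1038, 0, 0, 1, -0.0707, -0.1038, 0, 0, 1, 0, 0, 0, 0, 1, 0, 0, 0.08, 0, 1, 0, 0, 0.07, 0, 1, 0, 0, 0.03, 0, 1, 0, 0, 0, 0, 1, 0, 0, 0, 0]
}}

```text
clock: 19.8
position: [0.5703, -0.095, 0.1164]
ee_rot: [0.606, 3.081, 0.0]
force: [-0.7, 0.2, -1.4]
width: 0.635
```

Run:
```python
from h import *
print(tomove((.5691,-.0955),.1068).round(4))
```

```text
[ 0.0024 -0.0024  0.024 ]
```

{"fn": "apply_moves", "kwargs": {
  "targets": [1, 0.0024, -0.0024, 0.013, 0, 1, 0, 0, 0.008, 0, 1, 0, 0, 0.003, 0, 1, 0, 0, 0, 0]
}}

```text
clock: 20.3
position: [0.5687, -0.0959, 0.1079]
ee_rot: [0.608, 3.081, 0.001]
force: [-6.9, 0.4, 17.7]
width: 0.635
```

{"fn": "apply_moves", "kwargs": {
  "targets": [0, 0, 0, -0.001, 0, 0, 0, 0, 0, 0, 0, 0, 0, 0, 0, 0, 0, 0, -0.05, 0, 0, 0, 0, -0.12, 0, 0, 0, 0, -0.12, 0, 0, 0, 0, -0.06, 0, 0, 0, 0, 0, 0]
}}

```text
clock: 21.3
position: [0.5697, -0.0958, 0.2483]
ee_rot: [0.606, 3.079, 0.001]
force: [0.1, 0.3, -1.5]
width: 0.999
```

Run:
```python
from h import *
c,im=grab("wrist","w7.png")
for col in("yellow","green","blue"):
  for a,ce,m in blobs(mask(im,col),100): print(col,a,ce.round(),jarfix(c,m,.14),np.round(circ(c,m,.015),4))
c,im=grab("top","t7.png")
for col in("yellow","green","blue"):
  for a,ce,m in blobs(mask(im,col),300): print(col,a,ce.round(),jarfix(c,m,.14),np.round(circ(c,m,.015),4))
print(tomove((.3925,.212),.16).round(4))
```

```text
yellow 2210 [480. 148.] (array([0.54609716, 0.02881179]), 0.019611946105957033) [0.5756 0.0861 0.0288]
yellow 3327 [321. 231.] (array([ 0.56852063, -0.09726404]), 0.03131579208374023) [ 0.5991 -0.1101  0.046 ]
yellow 958 [130. 340.] (array([ 0.59606913, -0.28904612]), 0.0323497085571289) [ 0.6407 -0.3888  0.0475]
yellow 958 [513. 341.] (array([0.72336153, 0.0219809 ]), 0.032321613311767576) [0.8253 0.062  0.0475]
yellow 3492 [496. 392.] (array([ 0.88406945, -0.0067249 ]), 0.15323486328125) [ 0.8856 -0.0065  0.2252]
yellow 151 [476. 475.] (array([ 0.83993637, -0.04729183]), 0.010279731750488281) [ 1.0286 -0.0364  0.0151]
green 1301 [222. 285.] (array([ 0.58445068, -0.20311318]), 0.031247589111328126) [ 0.6239 -0.2642  0.0459]
blue 4424 [237. 107.] (array([ 0.45518948, -0.11891957]), 0.030638900756835938) [ 0.4372 -0.1414  0.045 ]
blue 1876 [528. 222.] (array([0.61467999, 0.05222949]), 0.020561771392822267) [0.6788 0.1171 0.0302]
blue 183 [458. 475.] (array([ 0.83273598, -0.06589166]), 0.012123942375183105) [ 1.0153 -0.0653  0.0178]
yellow 629 [403. 210.] (array([ 0.57108872, -0.0947502 ]), 0.03295757675170898) [ 0.598  -0.1125  0.0375]
yellow 521 [311. 220.] (array([0.54529613, 0.08484797]), 0.025160158157348633) [0.5767 0.0901 0.0286]
green 1153 [158. 196.] (array([0.62189177, 0.40391644]), 0.048519954681396485) [0.6459 0.4348 0.0552]
green 533 [255. 306.] (array([0.38639906, 0.18890295]), 0.024459680557250976) [0.393  0.2127 0.0278]
blue 3168 [246.   4.] (array([1.44872173, 0.10210999]), 0.45528326416015624) [1.1157 0.087  0.518 ]
blue 485 [297. 176.] (array([0.63564577, 0.11158557]), 0.024963958740234375) [0.6797 0.1207 0.0284]
blue 357 [411. 267.] (array([ 0.45752805, -0.11072696]), 0.02993263053894043) [ 0.472  -0.1323  0.0341]
[0.6977 0.5448 0.2148]
```

View pics/t7.png

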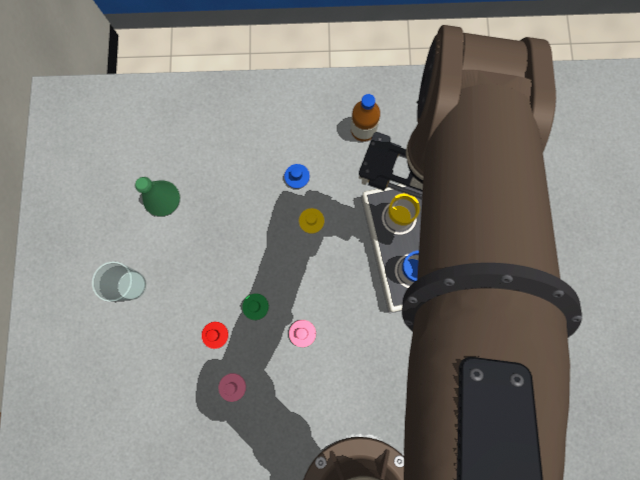

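Run:
```python
from h import *
print(tomove((.5764,.0885),.16).round(4))
im=cv2.imread("pics/w7.png"); cv2.imwrite("pics/w7c.png",cv2.resize(im[60:290,380:620],None,fx=2.5,fy=2.5))
```

```text
[0.1552 0.4333 0.2145]
```

View pics/w7c.png

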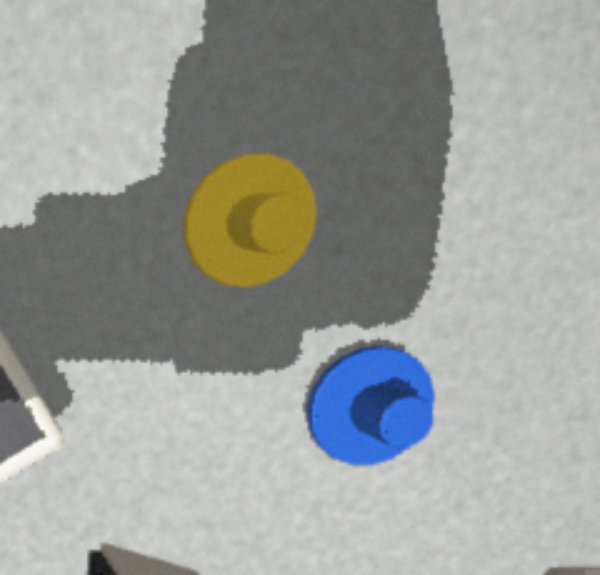

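{"fn": "apply_moves", "kwargs": {
  "targets": [0, 0.0388, 0.1083, 0, 0, 0, 0.0388, 0.1083, 0, 0, 0, 0.0388, 0.1083, 0, 0, 0, 0.0388, 0.1083, 0, 0, 0, 0, 0, 0.1, 0, 0, 0, 0, 0.1, 0, 0, 0, 0, 0, 0, 0, 0, 0, 0, 0]
}}

```text
clock: 22.4
position: [0.5771, 0.0881, 0.167]
ee_rot: [0.608, 3.082, -0.0]
force: [0.5, 0.8, -0.6]
width: 1.0
```

Run:
```python
from h import *
c,im=grab("wrist","w8.png")
for a,ce,m in blobs(mask(im,"yellow"),1000):
  q=circ(c,m,.015); print(a,ce.round(),np.round(q,4),tomove(q[:2],.02).round(4))
```

```text
2884 [322. 222.] [0.5752 0.0874 0.0284] [ 0.0055 -0.0044  0.3693]
3454 [495. 392.] [0.8108 0.1644 0.1778] [-0.4663  0.3973  0.3703]
```

View pics/w8.png

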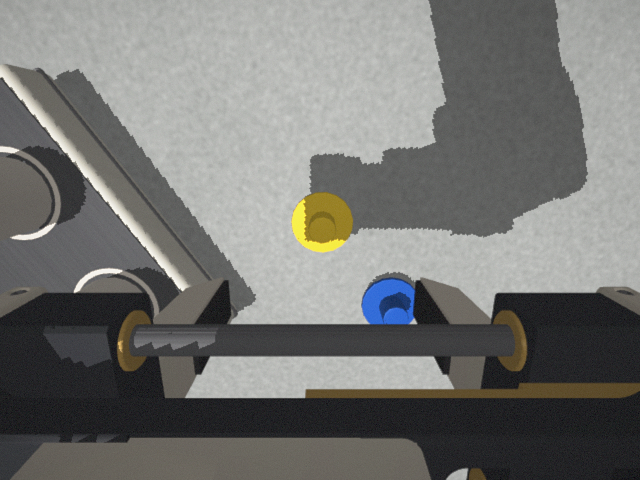

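{"fn": "apply_moves", "kwargs": {
  "targets": [0, 0.0055, -0.0044, 0.1, 0, 0, 0, 0, 0.12, 0, 0, 0, 0, 0.1, 0, 0, 0, 0, 0.045, 0, 0, 0, 0, 0, 0, 0, 0, 0, 0, 0],
  "grip_force": 20
}}

```text
clock: 23.2
position: [0.5755, 0.0877, 0.0222]
ee_rot: [0.607, 3.08, 0.002]
force: [-0.7, -0.9, 0.4]
width: 0.999
```

{"fn": "apply_moves", "kwargs": {
  "targets": [0, 0, 0, 0.005, 0, 1, 0, 0, 0, 0, 1, 0, 0, 0, 0, 1, 0, 0, 0, 0, 1, 0, 0, 0, 0, 1, 0, 0, 0, 0, 1, 0, 0, 0, 0, 1, 0, 0, -0.05, 0, 1, 0, 0, -0.1, 0, 1, 0, 0, -0.12, 0, 1, 0, 0, -0.12, 0, 1, 0, 0, -0.08, 0, 1, 0, 0, 0, 0]
}}

```text
clock: 24.82
position: [0.5756, 0.0877, 0.2092]
ee_rot: [0.606, 3.078, 0.004]
force: [0.8, -0.2, -0.8]
width: 0.003
```

Run:
```python
from h import *
c,im=grab("wrist","w9.png")
print(tomove((.5686,-.097)).round(4))
```

```text
[-1.611e-01 -4.327e-01 -4.000e-04]
```

View pics/w9.png

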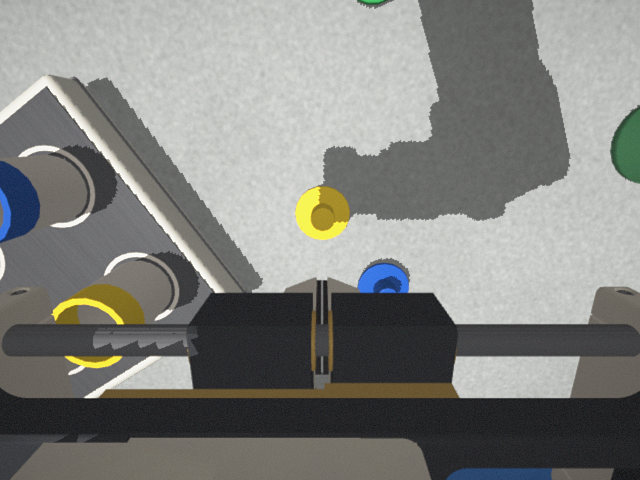

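Run:
```python
from h import *
c,im=grab("wrist","w9b.png")
for a,ce,m in blobs(mask(im,"yellow"),1000):
  q=circ(c,m,.015); print(a,ce.round(),np.round(q,4),tomove(q[:2],.021).round(4))
c,im=grab("scene")
for a,ce,m in blobs(mask(im,"yellow"),300):print(a,ce.round(),np.round(circ(c,m,.015),4))
```

```text
2303 [323. 214.] [0.5751 0.0874 0.0284] [-0.0033  0.0009  0.463 ]
2150 [101. 306.] [ 0.5847 -0.1909  0.0516] [-0.2892 -0.6337  0.4628]
3814 [304. 392.] [ 0.7645 -0.0484  0.2173] [-0.5701 -0.1338  0.4628]
478 [244. 211.] [ 0.4766 -0.1663  0.0472]
379 [314. 275.] [0.5791 0.0907 0.0298]
```

{"fn": "apply_moves", "kwargs": {
  "targets": [0, 0, 0, 0, 0, 0, 0, 0, 0, 0, 0, 0, 0, 0.12, 0, 0, 0, 0, 0.12, 0, 0, 0, 0, 0.12, 0, 0, 0, 0, 0.08, 0, 0, 0, 0, 0.028, 0, 0, 0, 0, 0, 0, 1, 0, 0, 0, 0, 1, 0, 0, 0, 0, 1, 0, 0, 0, 0, 1, 0, 0, 0, 0, 1, 0, 0, 0, 0, 1, 0, 0, 0, 0, 1, 0, 0, 0, 0],
  "grip_force": 30
}}

```text
clock: 26.85
position: [0.5741, 0.0876, 0.0193]
ee_rot: [0.607, 3.082, 0.0]
force: [-0.2, -0.5, 0.2]
width: 0.254
```

{"fn": "apply_moves", "kwargs": {
  "targets": [1, 0, 0, 0, 0, 1, 0, 0, 0, 0, 1, 0, 0, -0.03, 0, 1, 0, 0, -0.06, 0, 1, 0, 0, 0, 0]
}}

```text
clock: 27.48
position: [0.5755, 0.0876, 0.0574]
ee_rot: [0.607, 3.079, 0.002]
force: [0.3, 0.4, -0.3]
width: 0.254
```

{"fn": "apply_moves", "kwargs": {
  "targets": [1, 0, 0, -0.12, 0, 1, 0, 0, -0.12, 0, 1, 0, 0, -0.12, 0, 1, 0, 0, 0, 0]
}}

```text
clock: 27.98
position: [0.5762, 0.0877, 0.2029]
ee_rot: [0.606, 3.076, 0.005]
force: [0.0, -0.4, -1.2]
width: 0.254
```

Run:
```python
from h import *
s=arm.observe();print(s["position"],s["width"],tomove((.5688,-.0962)).round(4))
```

```text
[0.57622207 0.08769213 0.20289678] 0.25436892149648327 [-0.1572 -0.4324 -0.001 ]
```

{"fn": "apply_moves", "kwargs": {
  "targets": [1, -0.0393, -0.1081, 0, 0, 1, -0.0393, -0.1081, 0, 0, 1, -0.0393, -0.1081, 0, 0, 1, -0.0393, -0.1081, 0, 0, 1, 0, 0, 0, 0, 1, 0, 0, 0, 0]
}}

```text
clock: 28.72
position: [0.5662, -0.0959, 0.1982]
ee_rot: [-0.607, -3.081, -0.001]
force: [0.1, 0.5, -0.3]
width: 0.255
```

Run:
```python
from h import *
s=arm.observe();print(s["position"],s["width"],tomove((.5688,-.0962),.1505).round(4))
c,im=grab("wrist","w10.png")
```

```text
[ 0.56615775 -0.09587575  0.1982257 ] 0.25548885180662356 [-0.0066  0.0018  0.1193]
```

View pics/w10.png

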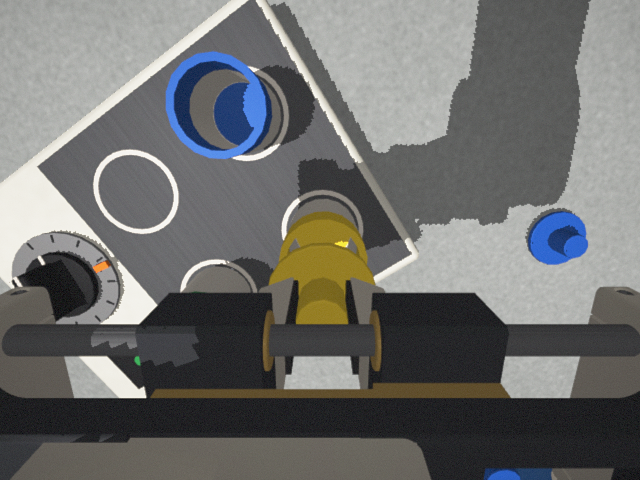

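{"fn": "apply_moves", "kwargs": {
  "targets": [1, -0.0066, 0.0018, 0.06, 0, 1, 0, 0, 0.03, 0, 1, 0, 0, 0, 0, 1, 0, 0, 0, 0]
}}

```text
clock: 29.28
position: [0.5697, -0.0964, 0.1637]
ee_rot: [0.606, 3.082, 0.0]
force: [-0.7, -0.4, -0.9]
width: 0.248
```

Run:
```python
from h import *
print(tomove((.5688,-.0962),.1505).round(4))
```

```text
[ 0.0023 -0.0003  0.033 ]
```

{"fn": "apply_moves", "kwargs": {
  "targets": [1, 0.0023, 0, 0.015, 0, 1, 0, 0, 0.01, 0, 1, 0, 0, 0.006, 0, 1, 0, 0, 0, 0]
}}

```text
clock: 29.78
position: [0.5684, -0.0964, 0.1506]
ee_rot: [-0.607, -3.082, 0.0]
force: [-1.1, 0.1, -0.5]
width: 0.255
```

{"fn": "apply_moves", "kwargs": {
  "targets": [1, 0, 0, 0.003, 0, 1, 0, 0, 0, 0]
}}

```text
clock: 30.02
position: [0.5688, -0.0965, 0.1502]
ee_rot: [0.607, 3.082, 0.0]
force: [-2.2, 0.4, 4.8]
width: 0.253
```

Contact. Release with a partial opening, then rise.

{"fn": "apply_moves", "kwargs": {
  "targets": [0.4, 0, 0, 0, 0, 0.4, 0, 0, 0, 0, 0.4, 0, 0, 0, 0, 0.4, 0, 0, -0.05, 0, 0.2, 0, 0, -0.1, 0, 0, 0, 0, -0.12, 0, 0, 0, 0, 0, 0, 0, 0, 0, 0, 0]
}}

```text
clock: 31.02
position: [0.5683, -0.0963, 0.2571]
ee_rot: [-0.607, -3.082, -0.0]
force: [-0.7, 0.1, -1.4]
width: 0.977
```

Run:
```python
from h import *
c,im=grab("wrist","w11.png")
for a,ce,m in blobs(mask(im,"yellow"),1000): print(a,ce.round(),np.round(circ(c,m,.146),4))
for a,ce,m in blobs(mask(im,"blue"),1000): print(a,ce.round(),np.round(circ(c,m,.015),4))
print(tomove((.6797,.1195),.17).round(4))
```

```text
4302 [322. 233.] [ 0.5659 -0.0968  0.032 ]
3566 [493. 392.] [ 0.7605 -0.0282  0.1566]
4105 [241. 110.] [ 0.4379 -0.1404  0.0444]
1800 [525. 222.] [0.6789 0.1167 0.0302]
[-0.0546  0.605   0.216 ]
```

View pics/w11.png

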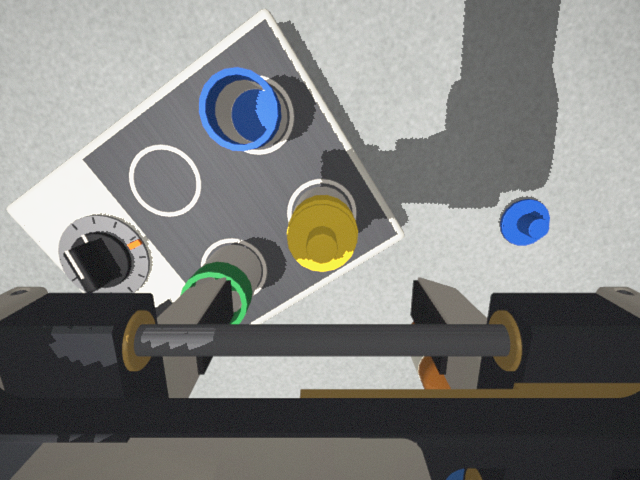

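{"fn": "apply_moves", "kwargs": {
  "targets": [0, -0.0109, 0.121, 0, 0, 0, -0.0109, 0.121, 0, 0, 0, -0.0109, 0.121, 0, 0, 0, -0.0109, 0.121, 0, 0, 0, -0.0109, 0.121, 0, 0, 0, 0, 0, 0.1, 0, 0, 0, 0, 0.1, 0, 0, 0, 0, 0, 0, 0, 0, 0, 0, 0]
}}

```text
clock: 32.2
position: [0.6809, 0.1191, 0.1784]
ee_rot: [0.607, 3.082, 0.0]
force: [1.0, 0.4, 0.3]
width: 1.0
```

Run:
```python
from h import *
c,im=grab("wrist","w12.png")
for a,ce,m in blobs(mask(im,"blue"),1000):
  q=circ(c,m,.015); print(a,ce.round(),np.round(q,4),tomove(q[:2],.0195).round(4))
```

```text
2677 [321. 218.] [0.6781 0.1181 0.0283] [ 0.0073 -0.0059  0.3993]
```

View pics/w12.png

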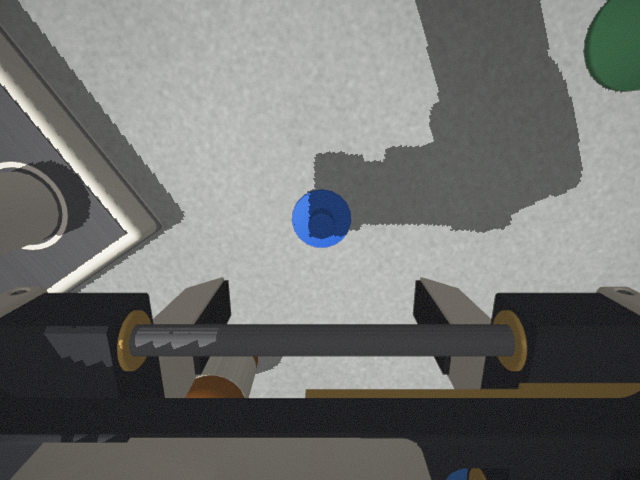

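{"fn": "apply_moves", "kwargs": {
  "targets": [0, 0.0073, -0.0059, 0.12, 0, 0, 0, 0, 0.12, 0, 0, 0, 0, 0.1, 0, 0, 0, 0, 0.05, 0, 0, 0, 0, 0.009, 0, 1, 0, 0, 0, 0, 1, 0, 0, 0, 0, 1, 0, 0, 0, 0, 1, 0, 0, 0, 0, 1, 0, 0, 0, 0, 1, 0, 0, 0, 0, 1, 0, 0, 0, 0, 1, 0, 0, 0, 0, 1, 0, 0, 0, 0]
}}

```text
clock: 34.0
position: [0.6769, 0.1182, 0.018]
ee_rot: [-0.607, -3.082, -0.0]
force: [-0.1, -0.2, -0.5]
width: 0.253
```

{"fn": "apply_moves", "kwargs": {
  "targets": [1, 0, 0, -0.04, 0, 1, 0, 0, -0.1, 0, 1, 0, 0, -0.12, 0, 1, 0, 0, -0.12, 0, 1, 0, 0, -0.09, 0, 1, 0, 0, 0, 0]
}}

```text
clock: 34.75
position: [0.6788, 0.1182, 0.211]
ee_rot: [0.606, 3.076, 0.005]
force: [-0.0, -0.1, 0.1]
width: 0.255
```

Run:
```python
from h import *
s=arm.observe();print(s["position"],s["width"],tomove((.456,-.118)).round(4))
```

```text
[0.67883133 0.11819381 0.21102247] 0.25460134283421865 [ 0.2914 -0.7577 -0.0049]
```

{"fn": "apply_moves", "kwargs": {
  "targets": [1, 0.0416, -0.1082, 0, 0, 1, 0.0416, -0.1082, 0, 0, 1, 0.0416, -0.1082, 0, 0, 1, 0.0416, -0.1082, 0, 0, 1, 0.0416, -0.1082, 0, 0, 1, 0.0416, -0.1082, 0, 0, 1, 0.0416, -0.1082, 0, 0, 1, 0, 0, 0, 0, 1, 0, 0, 0.06, 0, 1, 0, 0, 0.03, 0, 1, 0, 0, 0, 0, 1, 0, 0, 0, 0]
}}

```text
clock: 36.25
position: [0.4547, -0.1178, 0.1704]
ee_rot: [0.606, 3.082, -0.0]
force: [0.1, 0.5, -0.2]
width: 0.255
```

Run:
```python
from h import *
print(tomove((.456,-.118),.149).round(4))
c,im=grab("wrist","w13.png")
```

```text
[-0.0032  0.0008  0.0535]
```

View pics/w13.png

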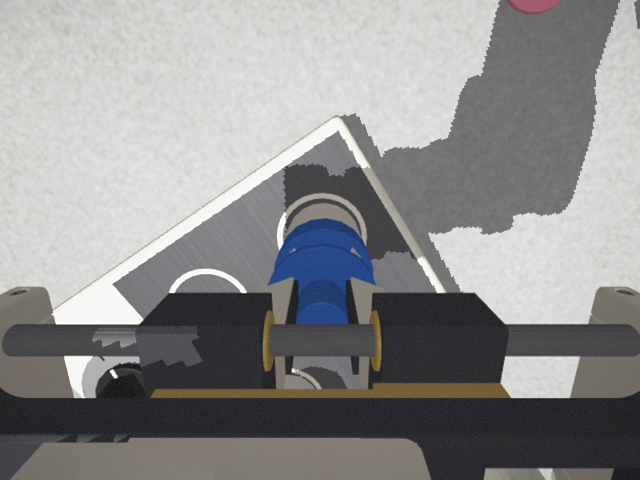

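{"fn": "apply_moves", "kwargs": {
  "targets": [1, -0.0032, 0.0008, 0.025, 0, 1, 0, 0, 0.018, 0, 1, 0, 0, 0.008, 0, 1, 0, 0, 0.003, 0, 1, 0, 0, 0, 0]
}}

```text
clock: 36.92
position: [0.4556, -0.1183, 0.1489]
ee_rot: [0.607, 3.082, 0.0]
force: [-2.9, 0.5, 8.9]
width: 0.25
```

{"fn": "apply_moves", "kwargs": {
  "targets": [0.4, 0, 0, 0, 0, 0.4, 0, 0, 0, 0, 0.4, 0, 0, 0, 0, 0.4, 0, 0, -0.05, 0, 0.2, 0, 0, -0.1, 0, 0, 0, 0, -0.12, 0, 0, 0, 0, 0, 0, 0, 0, 0, 0, 0]
}}

```text
clock: 37.92
position: [0.4553, -0.118, 0.256]
ee_rot: [-0.607, -3.082, -0.0]
force: [-0.8, -0.4, 0.2]
width: 0.973
```

Run:
```python
from h import *
c,im=grab("wrist","w14.png")
for a,ce,m in blobs(mask(im,"blue"),1000): print(a,ce.round(),np.round(circ(c,m,.146),4))
for a,ce,m in blobs(mask(im,"green"),300): print(a,ce.round(),np.round(circ(c,m,.015),4))
print(tomove((.3927,.211),.17).round(4))
```

```text
4245 [322. 234.] [ 0.4534 -0.118   0.0316]
2836 [598.  27.] [0.3912 0.2109 0.0317]
1279 [288. 373.] [ 0.66   -0.2569  0.0461]
[0.4554 0.7021 0.2142]
```

View pics/w14.png

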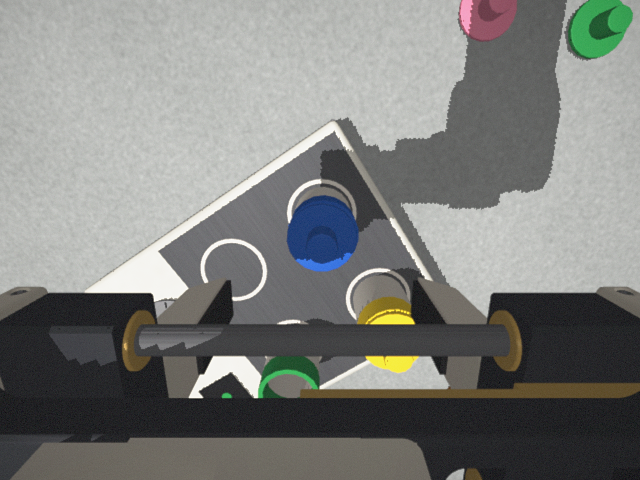

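{"fn": "apply_moves", "kwargs": {
  "targets": [0, 0.065, 0.1003, 0, 0, 0, 0.065, 0.1003, 0, 0, 0, 0.065, 0.1003, 0, 0, 0, 0.065, 0.1003, 0, 0, 0, 0.065, 0.1003, 0, 0, 0, 0.065, 0.1003, 0, 0, 0, 0.065, 0.1003, 0, 0, 0, 0, 0, 0.1, 0, 0, 0, 0, 0.1, 0, 0, 0, 0, 0, 0, 0, 0, 0, 0, 0]
}}

```text
clock: 39.35
position: [0.3939, 0.2107, 0.177]
ee_rot: [-0.607, -3.082, 0.0]
force: [0.3, -0.1, 0.2]
width: 0.999
```

Run:
```python
from h import *
c,im=grab("wrist","w15.png")
for a,ce,m in blobs(mask(im,"green"),1000):
  q=circ(c,m,.015); print(a,ce.round(),np.round(q,4),tomove(q[:2],.0195).round(4))
```

```text
2663 [322. 218.] [0.3908 0.2107 0.028 ] [ 0.008  -0.0044  0.3951]
```

View pics/w15.png

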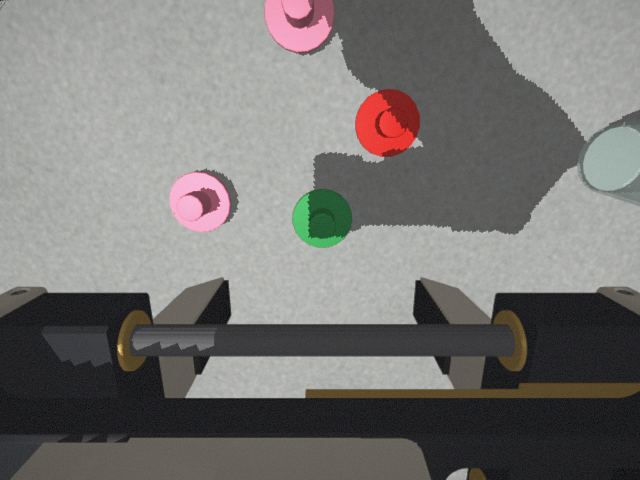

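{"fn": "apply_moves", "kwargs": {
  "targets": [0.3, 0.008, -0.0044, 0.12, 0, 0.3, 0, 0, 0.12, 0, 0.3, 0, 0, 0.1, 0, 0.3, 0, 0, 0.045, 0, 0.3, 0, 0, 0.009, 0, 1, 0, 0, 0, 0, 1, 0, 0, 0, 0, 1, 0, 0, 0, 0, 1, 0, 0, 0, 0, 1, 0, 0, 0, 0, 1, 0, 0, 0, 0, 1, 0, 0, 0, 0, 1, 0, 0, 0, 0]
}}

```text
clock: 41.02
position: [0.3902, 0.2105, 0.0191]
ee_rot: [0.607, 3.082, 0.001]
force: [-0.3, 0.4, 5.6]
width: 0.252
```

{"fn": "apply_moves", "kwargs": {
  "targets": [1, 0, 0, -0.04, 0, 1, 0, 0, -0.1, 0, 1, 0, 0, -0.13, 0, 1, 0, 0, -0.13, 0, 1, 0, 0, -0.13, 0, 1, 0, 0, -0.04, 0, 1, 0, 0, 0, 0]
}}

```text
clock: 41.9
position: [0.3904, 0.2105, 0.2477]
ee_rot: [0.607, 3.081, 0.003]
force: [-0.3, 0.3, -2.0]
width: 0.25
```

Run:
```python
from h import *
s=arm.observe();print(s["position"],s["width"],tomove((.59,-.208)).round(4))
```

```text
[0.39038953 0.21053319 0.24772181] 0.24985161365457415 [-8.585e-01 -7.789e-01 -5.000e-04]
```

{"fn": "apply_moves", "kwargs": {
  "targets": [1, -0.0954, -0.0865, 0, 0, 1, -0.0954, -0.0865, 0, 0, 1, -0.0954, -0.0865, 0, 0, 1, -0.0954, -0.0865, 0, 0, 1, -0.0954, -0.0865, 0, 0, 1, -0.0954, -0.0865, 0, 0, 1, -0.0954, -0.0865, 0, 0, 1, -0.0954, -0.0865, 0, 0, 1, -0.0954, -0.0865, 0, 0, 1, 0, 0, 0, 0, 1, 0, 0, 0.1, 0, 1, 0, 0, 0.08, 0, 1, 0, 0, 0, 0, 1, 0, 0, 0, 0]
}}

```text
clock: 43.65
position: [0.5899, -0.2078, 0.1754]
ee_rot: [0.606, 3.082, -0.0]
force: [-0.3, 0.8, 0.6]
width: 0.252
```

Run:
```python
from h import *
print(tomove((.59,-.208),.15).round(4))
c,im=grab("wrist","w16.png")
```

```text
[-0.0004 -0.0005  0.0634]
```

View pics/w16.png

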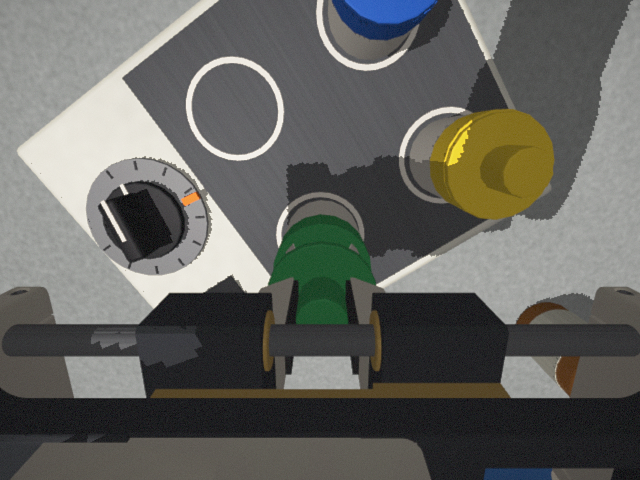

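{"fn": "apply_moves", "kwargs": {
  "targets": [1, 0, 0, 0.03, 0, 1, 0, 0, 0.018, 0, 1, 0, 0, 0.01, 0, 1, 0, 0, 0.006, 0, 1, 0, 0, 0.002, 0, 1, 0, 0, 0, 0]
}}

```text
clock: 44.45
position: [0.5903, -0.2084, 0.1503]
ee_rot: [0.607, 3.08, 0.0]
force: [-3.7, 1.3, 14.2]
width: 0.253
```

{"fn": "apply_moves", "kwargs": {
  "targets": [0.4, 0, 0, 0, 0, 0.4, 0, 0, 0, 0, 0.4, 0, 0, 0, 0, 0.4, 0, 0, -0.05, 0, 0.2, 0, 0, -0.1, 0, 0, 0, 0, -0.12, 0, 0, 0, 0, 0, 0, 0, 0, 0, 0, 0]
}}

```text
clock: 45.45
position: [0.5894, -0.2079, 0.2558]
ee_rot: [-0.607, -3.082, -0.0]
force: [-0.8, 0.3, -0.5]
width: 0.974
```

Run:
```python
from h import *
c,im=grab("wrist","w17.png")
for a,ce,m in blobs(mask(im,"green"),1000): print(a,ce.round(),np.round(circ(c,m,.146),4))
print(tomove((.528,-.332)).round(4), arm.observe()["joints"])
c,im=grab("scene","s17.png")
cv2.imwrite("pics/s17c.png",cv2.resize(im[130:310,110:340],None,fx=3.2,fy=3.2,interpolation=2))
```

```text
4161 [322. 233.] [ 0.5867 -0.2079  0.0314]
[ 2.360e-02 -3.454e-01  1.000e-04] [ 0.01294938  0.4226093   0.35342867  1.55243077 -0.15318627  1.19583034
  1.57629256]
```

View pics/w17.png

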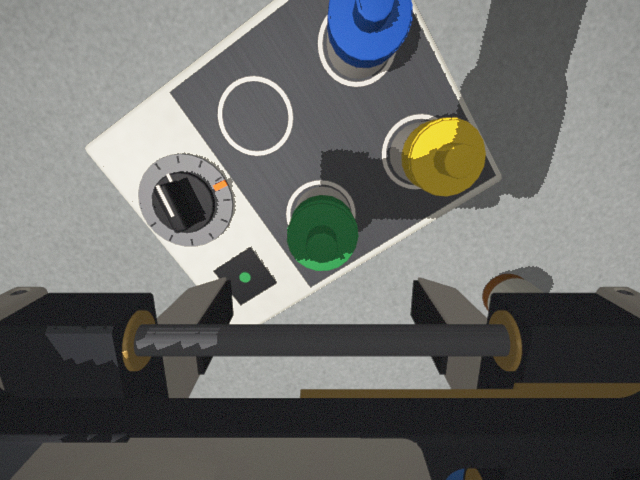

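View pics/s17c.png

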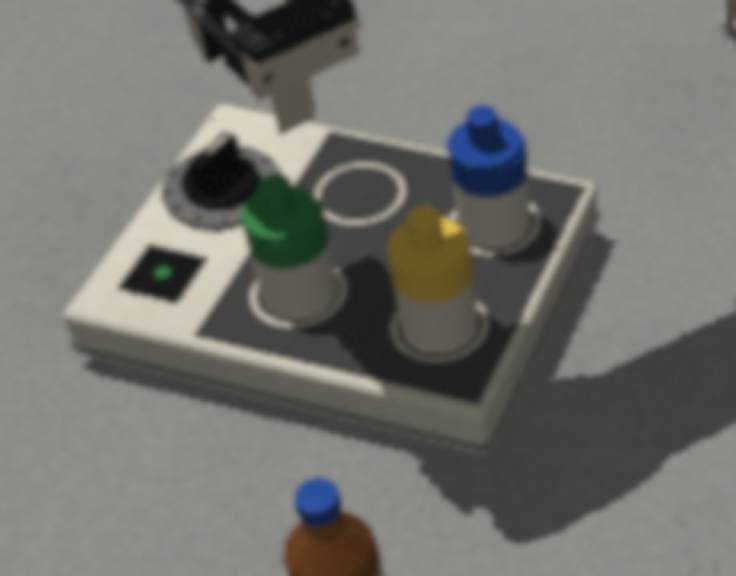

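{"fn": "apply_moves", "kwargs": {
  "targets": [0, 0.008, -0.1151, 0, 0, 0, 0.008, -0.1151, 0, 0, 0, 0.008, -0.1151, 0, 0, 0, 0, 0, 0, 0, 0, 0, 0, 0, 0]
}}

```text
clock: 46.18
position: [0.5284, -0.3315, 0.2553]
ee_rot: [-0.607, -3.081, -0.002]
force: [1.2, 0.8, -0.0]
width: 0.997
```

Run:
```python
from h import *
c,im=grab("wrist","w18.png")
cv2.imwrite("pics/w18c.png",cv2.resize(im[150:290,250:400],None,fx=4,fy=4,interpolation=2))
for z in(.06,.066,.078,.102): print(z,pix(c,[.528,-.332,z]).round(1))
print(arm.observe()["joints"])
```

```text
0.06 [[322.3 214. ]]
0.066 [[322.3 215.3]]
0.078 [[322.3 218. ]]
0.102 [[322.4 223.8]]
[ 0.21294381  0.42314393  0.38338327  1.55619906 -0.16653239  1.19610463
  1.81031181]
```

View pics/w18.png

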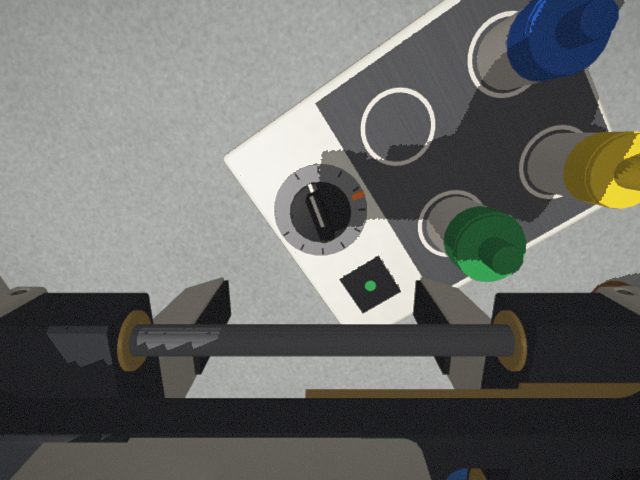

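View pics/w18c.png

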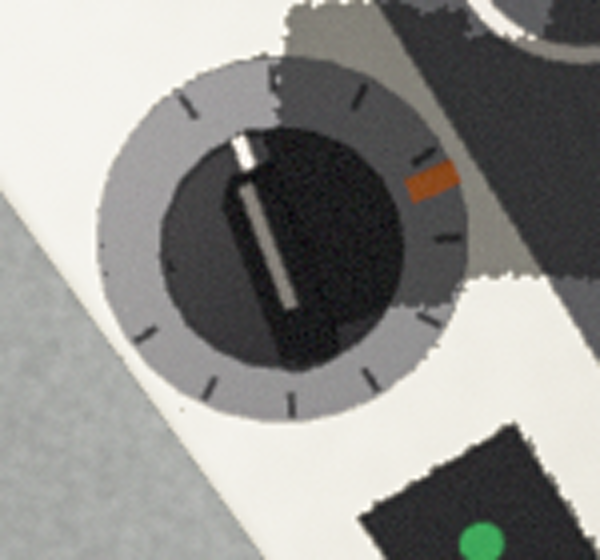

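```bash
cat >> h.py <<'E'
PX=np.array([.1127,.0218]); PX/=np.linalg.norm(PX)   # plate x (away from robot)
def dang(v):
    # clockwise from front (-x plate), seen from above
    f=-PX; l=np.array([-PX[1],PX[0]])  # l = plate +y (left seen with x up): front->left is clockwise
    return np.degrees(np.arctan2(v@l,v@f))
E
python3 - <<'E'
from h import *
s=arm.observe();c=cam("wrist",s); im=cv2.imread("pics/w18.png")
f=lambda u,v:np.array([250+u/4,150+v/4])
a=ray(c,f(247,185),.102)[0,:2]; b=ray(c,f(292,308),.102)[0,:2]
print("bar",a,b,dang(a-b))
tip=ray(c,f(243,150),.073)[0,:2]
# ring outer fit (hand edge points) 
E_=[(98,243),(467,235),(283,56),(290,420),(150,110),(412,105),(160,380)]
P=ray(c,np.array([f(*e) for e in E_]),.062)[:,:2]
A=np.c_[2*P,np.ones(len(P))]; q=np.linalg.lstsq(A,(P**2).sum(1),rcond=None)[0]
print("ring c",q[:2],np.sqrt(q[2]+q[:2]@q[:2]))
D=[(160,245),(404,245),(283,128),(283,370)]
Pd=ray(c,np.array([f(*e) for e in D]),.072)[:,:2];print("disc c",Pd.mean(0),np.linalg.norm(Pd-Pd.mean(0),axis=1))
cen=(q[:2]+Pd.mean(0))/2
for a_,ce,m in blobs(mask(im,"orange",100,60),20):
  o=ray(c,ce,.065)[0,:2]; print("or",a_,ce,o,np.linalg.norm(o-cen),dang(o-cen))
print("tip",tip,dang(tip-cen),np.linalg.norm(tip-cen))
Rt=R.from_rotvec(s["ee_rot"]).as_matrix(); print("tool x,y ang",dang(Rt[:2,0]),dang(Rt[:2,1]))
E
```

```text
bar [ 0.5013002  -0.33052827] [ 0.53163906 -0.33195539] 13.640898119635104
ring c [ 0.5249244  -0.33180961] 0.04789560697862715
disc c [ 0.52372671 -0.33118634] [0.03066069 0.0304107  0.03000884 0.03180873]
or 95 [357.52631579 194.91578947] [ 0.52282796 -0.29065484] 0.040870580523847184 98.84782331775547
or 116 [610.35344828 284.49137931] [ 0.71861527 -0.07072594] 0.32519309506388927 137.63590530998079
tip [ 0.49714033 -0.33071517] 12.597128996204457 0.027196488148552352
tool x,y ang 33.15132277238227 123.15139855956191
```

{"fn": "apply_moves", "kwargs": {
  "targets": [0, 0, 0, 0, -0.109, 0, 0, 0, 0, -0.109, 0, 0, 0, 0, 0, 0, 0, 0, 0, 0]
}}

```text
clock: 46.72
position: [0.5288, -0.3314, 0.2562]
ee_rot: [-0.077, -3.14, -0.001]
force: [1.0, -0.5, 0.5]
width: 0.998
```

Run:
```python
from h import *
s=arm.observe();Rt=R.from_rotvec(s["ee_rot"]).as_matrix(); print("tool x",dang(Rt[:2,0]),s["joints"][6],tomove((.5255,-.332),.076).round(4))
c,im=grab("wrist","w19.png")
cv2.imwrite("pics/w19c.png",cv2.resize(im[140:300,240:400],None,fx=3.6,fy=3.6,interpolation=2))
```

```text
tool x 13.757635530059527 2.1173574458696485 [ 0.0082 -0.0021  0.4505]
```

View pics/w19c.png

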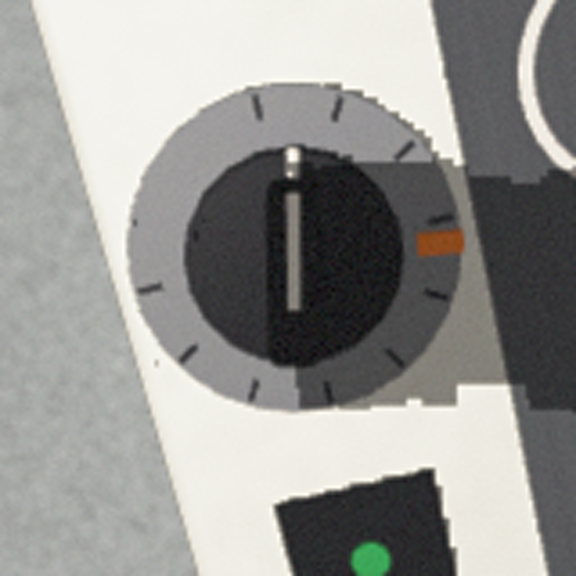

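{"fn": "apply_moves", "kwargs": {
  "targets": [0, 0.0082, -0.0021, 0.12, 0, 0, 0, 0, 0.12, 0, 0, 0, 0, 0.12, 0, 0, 0, 0, 0.07, 0, 0, 0, 0, 0.015, 0, 0, 0, 0, 0, 0],
  "grip_force": 15
}}

```text
clock: 47.52
position: [0.5256, -0.3331, 0.079]
ee_rot: [0.074, 3.14, -0.001]
force: [-0.3, -0.0, 0.3]
width: 1.001
```

{"fn": "apply_moves", "kwargs": {
  "targets": [1, 0, 0, 0, 0, 1, 0, 0, 0, 0, 1, 0, 0, 0, 0, 1, 0, 0, 0, 0, 1, 0, 0, 0, 0, 1, 0, 0, 0, 0, 1, 0, 0, 0, 0, 1, 0, 0, 0, 0, 1, 0, 0, 0, 0, 1, 0, 0, 0, 0]
}}

```text
clock: 48.78
position: [0.5253, -0.3317, 0.0784]
ee_rot: [-0.072, -3.14, -0.002]
force: [0.2, 5.8, 3.5]
width: 0.155
```

{"fn": "apply_moves", "kwargs": {
  "targets": [1, 0, 0, 0, 0.105, 1, 0, 0, 0, 0.105, 1, 0, 0, 0, 0.105, 1, 0, 0, 0, 0.105, 1, 0, 0, 0, 0.105, 1, 0, 0, 0, 0.105, 1, 0, 0, 0, 0.105, 1, 0, 0, 0, 0.105, 1, 0, 0, 0, 0.105, 1, 0, 0, 0, 0, 1, 0, 0, 0, 0]
}}

```text
clock: 50.15
position: [0.5248, -0.3322, 0.0784]
ee_rot: [-2.174, -2.266, -0.0]
force: [-2.2, 5.3, 4.5]
width: 0.152
```

Run:
```python
from h import *
s=arm.observe();Rt=R.from_rotvec(s["ee_rot"]).as_matrix(); print("tool x",dang(Rt[:2,0]),s["joints"][6],s["force"],s["ft_torque"])
c,im=grab("wrist","w20.png")
```

```text
tool x 98.57484147535669 0.9827702303158043 [-2.23658723  5.28429253  4.47113011] [ 1.00600643  0.57407189 -0.07156883]
```

View pics/w20.png

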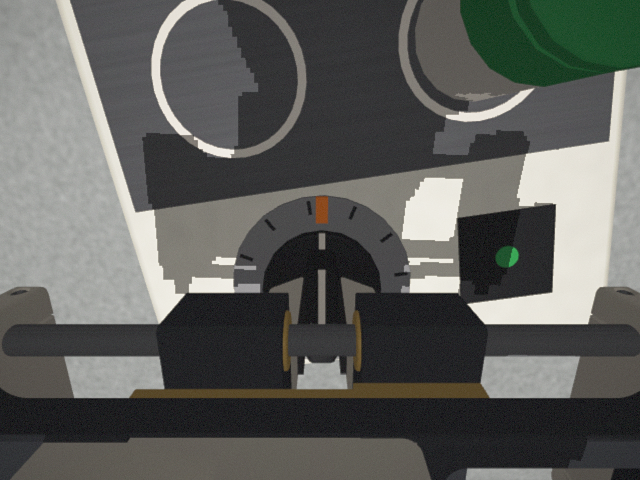

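{"fn": "apply_moves", "kwargs": {
  "targets": [0.5, 0, 0, 0, 0, 0.5, 0, 0, 0, 0, 0.5, 0, 0, 0, 0, 0.5, 0, 0, 0, 0, 0.5, 0, 0, -0.05, 0, 0.3, 0, 0, -0.1, 0, 0, 0, 0, -0.12, 0, 0, 0, 0, -0.15, 0, 0, 0, 0, 0, 0, 0, 0, 0, 0, 0]
}}

```text
clock: 51.45
position: [0.5251, -0.3328, 0.2472]
ee_rot: [2.176, 2.265, 0.001]
force: [0.7, 0.0, -0.7]
width: 0.98
```

Run:
```python
from h import *
c,im=grab("wrist","w21.png")
cv2.imwrite("pics/w21c.png",cv2.resize(im[140:300,240:400],None,fx=3.6,fy=3.6,interpolation=2))
```

```text
(no output)
```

View pics/w21.png

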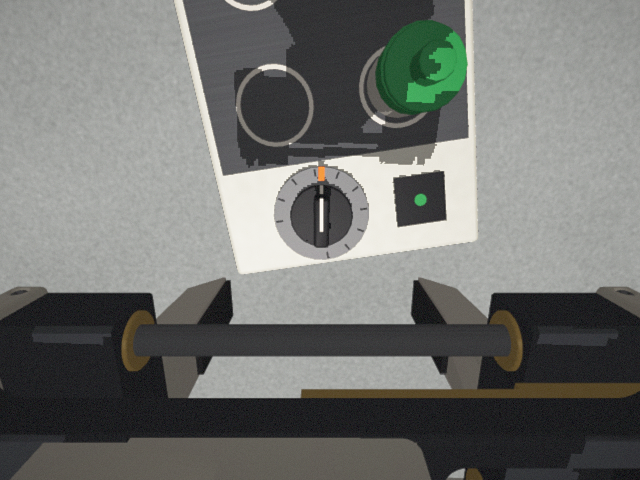

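View pics/w21c.png

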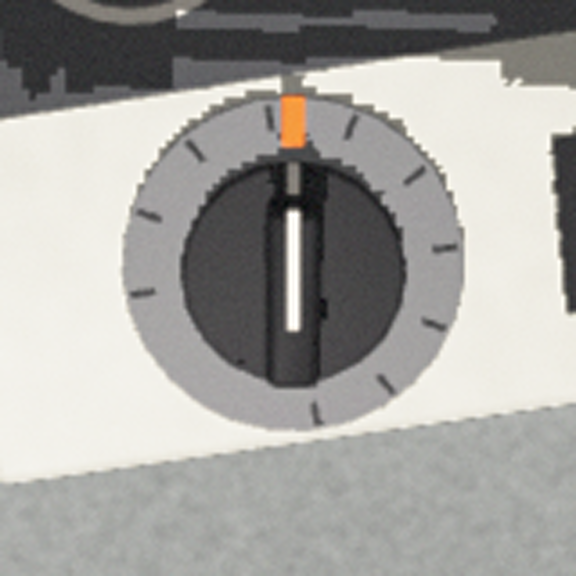

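{"fn": "apply_moves", "kwargs": {
  "targets": [0, 0, 0, -0.1, 0, 0, 0.12, 0, 0, 0, 0, 0.12, 0, 0, 0, 0, 0.12, 0, 0, 0, 0, 0.12, 0, 0, 0, 0, 0.12, 0, 0, 0, 0, 0.12, 0, 0, 0, 0, 0.12, 0, 0, 0, 0, 0.12, 0, 0, 0, 0, 0.12, 0, 0, 0, 0, 0.12, 0, 0, 0, 0, 0.12, 0, 0, 0, 0, 0, 0, 0, 0]
}}

```text
clock: 53.12
position: [0.5024, 0.1992, 0.2847]
ee_rot: [-2.168, -2.272, 0.004]
force: [-0.3, -0.6, -1.0]
width: 1.001
```

Run:
```python
from h import *
c,im=grab("top","t22.png")
for col in("yellow","green","blue"):
  for a,ce,m in blobs(mask(im,col),200): print(col,a,ce.round(),np.round(circ(c,m,.146),4))
cv2.imwrite("pics/t22c.png",cv2.resize(im[150:320,355:560],None,fx=3.8,fy=3.5))
c,im=grab("scene","s22.png")
cv2.imwrite("pics/s22c.png",cv2.resize(im[130:310,110:340],None,fx=3.2,fy=3.2,interpolation=2))
```

```text
yellow 831 [404. 209.] [ 0.5654 -0.0941  0.0334]
green 814 [461. 197.] [ 0.5876 -0.2025  0.0334]
blue 3172 [246.   4.] [1.0184 0.0826 0.4523]
blue 842 [419. 266.] [ 0.456  -0.1145  0.0319]
```

View pics/t22c.png

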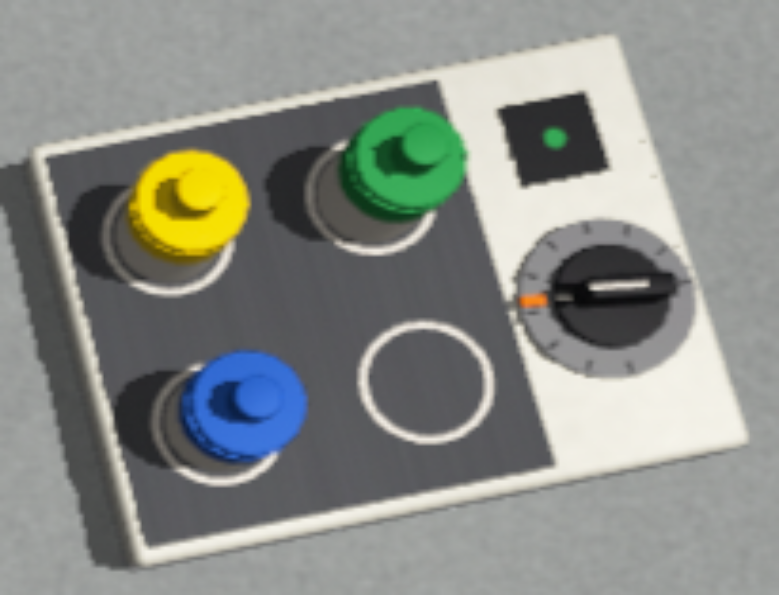

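View pics/s22.png

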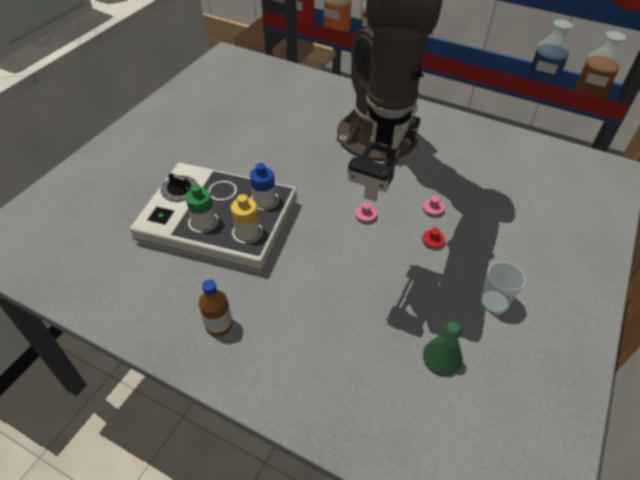

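View pics/s22c.png

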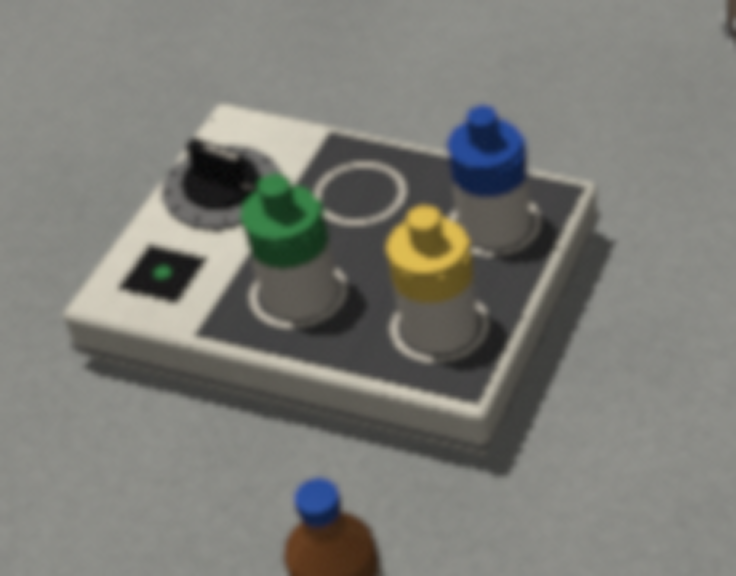

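```bash
python3 -c "
from cell import arm
print(arm.sign_off())"
```

```text
the job is handed in; nothing more can be done
None
```

I closed the three jars on the bench (green, blue, yellow; there is no red jar) with their own lids. Each stands on its own circle. I then turned the dial about 85° clockwise to the orange mark and handed the job in at about 53 s.

- **Lids and jars:** The last top and scene pictures show all three lids flat on their jars and the jars upright. By the wrist camera taken after each jar was set down, they stood within about 2 mm of their circle centres.
- **Dial:** The wrist close-up shows the white line in line with the orange mark. By the measured tool heading it is at 98.6°, against 98.8° for the mark.
- **Bystanders:** The red lid, the pink look-alikes, the bottle, the beaker and the flask were not touched.
- **Failure on the way:** The first grasp of the yellow lid closed on nothing, because I lifted before the fingers had shut. The retry held.
- **Disagreements:** The top camera read positions 1–3 mm differently from the wrist camera on the table, and differed by up to 8 mm for the blue jar when the arm partly hid it. I followed the wrist camera for the grasps.

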